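Load, close and lock the cover-plate marking station

TASK

Get the brass keyhole cover plates ready for marking: draw the marking station's carriage all the way out to its front stop, lay every plate that is on the bench in a nest of its own and press it down past the sprung rollers until it lies flat and level on the nest floor. Then push the carriage fully home under the blue head and slide the steel locking bar with the red grip into the sleeve on the station's left side, up to its shoulder. Leave the padlock and the loupe where they are.

Things in the scene. Friction and masses are not known exactly. Their poses are not given: they have to be found in the camera images.
- station: marking station fixed to the bench: grey base (x -125 to 110 mm, 250 mm wide, 12 mm thick), carriage sliding along the station's x, blue head over the far end (x 39 to 105 mm, 242 mm wide, underside 62, top 92 mm above the table). Origin under its middle on the table; x points from the open front end towards the head, y to the left, z up.
- carriage (a joint): the carriage's slide, m: 0 = fully home under the head (rear stop), 0.12 = drawn fully out (front stop); it grows as the carriage moves along the station's -x. Friction about 3 N; it stays where it is left.
- handle (a point): the carriage's black upright grip at the middle of its front edge, 16 mm wide along the station's y and 14 mm along x, standing from 34 to 72 mm above the table. Point: centre of its top. It stands 51 mm in front of the nest centres.
- nest_1 (a point): left of the carriage's three like nests. Point: middle of the nest floor, 34 mm above the table; axes as the station's. Takes one plate, plate x along station x, plate y along station y (either way round). Clear size 42 mm (x) by 49 mm (y), walls 14 mm high; the two x sides have 36 mm wide gaps in the middle for fingers.
- nest_2 (a point): middle nest, like nest_1; point: middle of its floor. In each y-side wall of every nest a sprung brass roller stands 2.8 mm proud: a plate laid in rests on the rollers with its underside about 8 mm above the floor until it is pressed down at its middle (5 to 9 N; if one end stays up, press on that end); then it lies flat on the floor and stays.
- nest_3 (a point): right nest, like nest_1 and nest_2; point: middle of its floor. Nest centres are 64 mm apart along the station's y.
- plate_1: brass keyhole cover plate, 38 mm (x) by 46 mm (y) by 8 mm thick, 60 g, the same on both faces. Origin at its centre (4 mm above the table when it lies flat). Pick it across x. There may be two or three plates; None from the start to the end means it is absent.
- plate_2: brass keyhole cover plate, 38 mm (x) by 46 mm (y) by 8 mm thick, 60 g, the same on both faces. Origin at its centre (4 mm above the table when it lies flat). Pick it across x. There may be two or three plates; None from the start to the end means it is absent.
- plate_3: brass keyhole cover plate, 38 mm (x) by 46 mm (y) by 8 mm thick, 60 g, the same on both faces. Origin at its centre (4 mm above the table when it lies flat). Pick it across x. There may be two or three plates; None from the start to the end means it is absent.
- lock_bar: steel bar: shank 14 mm wide (y), 12 high, 76 mm along +x from the origin to the tip (last 6 mm narrower); behind the origin a shoulder 20 mm long (x -20 to 0), 44 wide, 12 high, and on it a red upright grip 12 mm wide (y), x -19 to -1 mm, top 49 mm above the underside. 120 g. Origin: middle of the shoulder's front face, at the underside. Stands grip up.
- sleeve_mouth (a point): sleeve on the station's left: middle of the mouth's lower edge, on the 12 mm base; axes as the station's. Bar enters along station -y, grip up, sliding on the base: 12 mm flare (27 mm wide), then 36 mm of sleeve 17 wide, 14 high inside, 19 high outside. Fully in, the shoulder meets the mouth (bar origin at this point). The tip then blocks the carriage, 4 mm before it: only goes in with it home.
- padlock: brass padlock lying on the bench, a bystander, 65 x 42 x 15 mm; origin under its middle
- loupe: black eye loupe standing on the bench, a bystander, 37 mm across, 34 mm high; origin under its middle
Things that resemble listed ones, but are neither listed nor needed, are in the scene too. Leave any orange or purple look-alike of the plate_1 alone.

How it is judged:
On the way, in this order (a step that is already met when the one before it is completed fails the run):
1. the carriage is drawn out to its front stop (value of joint carriage above 0.116 m), for 0.2 s.
2. every plate is pressed down flat in a nest of its own, the carriage still drawn out (value of joint carriage above 0.1 m and ((horizontal distance between plate_1 and nest_1 below 0.005 m and z of plate_1 in the frame of nest_1 below 0.0055 m and angle between the z axis of plate_1 and the z axis of nest_1, either way round below 0.05 rad) or (horizontal distance between plate_1 and nest_2 below 0.005 m and z of plate_1 in the frame of nest_2 below 0.0055 m and angle between the z axis of plate_1 and the z axis of nest_2, either way round below 0.05 rad) or (horizontal distance between plate_1 and nest_3 below 0.005 m and z of plate_1 in the frame of nest_3 below 0.0055 m and angle between the z axis of plate_1 and the z axis of nest_3, either way round below 0.05 rad)) and ((horizontal distance between plate_2 and nest_1 below 0.005 m and z of plate_2 in the frame of nest_1 below 0.0055 m and angle between the z axis of plate_2 and the z axis of nest_1, either way round below 0.05 rad) or (horizontal distance between plate_2 and nest_2 below 0.005 m and z of plate_2 in the frame of nest_2 below 0.0055 m and angle between the z axis of plate_2 and the z axis of nest_2, either way round below 0.05 rad) or (horizontal distance between plate_2 and nest_3 below 0.005 m and z of plate_2 in the frame of nest_3 below 0.0055 m and angle between the z axis of plate_2 and the z axis of nest_3, either way round below 0.05 rad)) and ((horizontal distance between plate_3 and nest_1 below 0.005 m and z of plate_3 in the frame of nest_1 below 0.0055 m and angle between the z axis of plate_3 and the z axis of nest_1, either way round below 0.05 rad) or (horizontal distance between plate_3 and nest_2 below 0.005 m and z of plate_3 in the frame of nest_2 below 0.0055 m and angle between the z axis of plate_3 and the z axis of nest_2, either way round below 0.05 rad) or (horizontal distance between plate_3 and nest_3 below 0.005 m and z of plate_3 in the frame of nest_3 below 0.0055 m and angle between the z axis of plate_3 and the z axis of nest_3, either way round below 0.05 rad))), for 0.2 s.
3. the carriage is fully home with the plates in it (value of joint carriage below 0.004 m and ((horizontal distance between plate_1 and nest_1 below 0.005 m and z of plate_1 in the frame of nest_1 below 0.0055 m and angle between the z axis of plate_1 and the z axis of nest_1, either way round below 0.05 rad) or (horizontal distance between plate_1 and nest_2 below 0.005 m and z of plate_1 in the frame of nest_2 below 0.0055 m and angle between the z axis of plate_1 and the z axis of nest_2, either way round below 0.05 rad) or (horizontal distance between plate_1 and nest_3 below 0.005 m and z of plate_1 in the frame of nest_3 below 0.0055 m and angle between the z axis of plate_1 and the z axis of nest_3, either way round below 0.05 rad)) and ((horizontal distance between plate_2 and nest_1 below 0.005 m and z of plate_2 in the frame of nest_1 below 0.0055 m and angle between the z axis of plate_2 and the z axis of nest_1, either way round below 0.05 rad) or (horizontal distance between plate_2 and nest_2 below 0.005 m and z of plate_2 in the frame of nest_2 below 0.0055 m and angle between the z axis of plate_2 and the z axis of nest_2, either way round below 0.05 rad) or (horizontal distance between plate_2 and nest_3 below 0.005 m and z of plate_2 in the frame of nest_3 below 0.0055 m and angle between the z axis of plate_2 and the z axis of nest_3, either way round below 0.05 rad)) and ((horizontal distance between plate_3 and nest_1 below 0.005 m and z of plate_3 in the frame of nest_1 below 0.0055 m and angle between the z axis of plate_3 and the z axis of nest_1, either way round below 0.05 rad) or (horizontal distance between plate_3 and nest_2 below 0.005 m and z of plate_3 in the frame of nest_2 below 0.0055 m and angle between the z axis of plate_3 and the z axis of nest_2, either way round below 0.05 rad) or (horizontal distance between plate_3 and nest_3 below 0.005 m and z of plate_3 in the frame of nest_3 below 0.0055 m and angle between the z axis of plate_3 and the z axis of nest_3, either way round below 0.05 rad))), for 0.2 s.
At the end, for the whole second after the job is handed in: Every plate lies flat on the floor of a nest (within 1.5 mm of the floor, level within 3 degrees), the carriage is within 4 mm of home, and the locking bar is in the sleeve with its shoulder within 7 mm of the mouth (all of step 3 and distance between lock_bar and sleeve_mouth below 0.007 m and angle between the z axis of lock_bar and the z axis of sleeve_mouth, either way round below 0.1 rad and linear speed of lock_bar below 0.02 m/s); the robot touches nothing.
It fails at once if the padlock or the loupe is pushed more than 4 cm away (distance of any of padlock, loupe from where it was at the start of the episode above 0.04 m).
Of plate_1, plate_2, plate_3 only 2 to 3 are there at a start; the rules pass over those that are not, and their reading is None.
At some moment in a run one of plate_1, plate_2, plate_3, lock_bar may be knocked a few centimetres aside while the robot is not near it.
Once in a run the grip may slacken for a moment while it holds something.
It also fails if it takes over 210 s, if anything falls off the work surface, if the arm or the gripper's body presses on something with over 40 N, if the wrist force passes 120 N, or if a joint passes its speed limit or range.

ROBOT

A 6-joint arm with a two-finger parallel gripper is mounted at the origin on a cart in front of the work surface, level with it; the furniture and walls round the work are solid. World frame = base frame: x ahead of the robot, y to its left, z up, the work surface at z = 0. Lengths are in m, angles in rad, forces in N, time in s.
With the tool pointing down it reaches from about 0.425 to 0.95 m from the base axis. Payload 3.5 kg.
Tool frame: the origin (TCP) lies midway between the tips of the shut fingers; the grasp point (between the pads) lies 19 mm behind it; z points along the fingers, y is the line along which they close (so a half turn about z gives the same grasp; the last joint's range is limited). The gripper opens to 85 mm and grips with 20 to 120 N. Pads are 22 mm wide; open, the fingers measure 114 mm over their backs; the gripper's body (76 mm by 85 mm) begins 54 mm behind the grasp point. The pads swing forward as they close: fully open they stand 13 mm farther back than shut.
Start: joints at [1.07, 0.286, 1.577, -0, 1.279, -0.15], TCP at [0.232, 0.634, 0.231] pointing down, gripper open.
Joint ranges: [-2.77, 2.77], [-0.9, 2.22], [0.21, 2.48], [-1.53, 4.67], [0.24, 2.81], [-2.84, 2.84]. Speed limits (rad/s): [2.79, 2.79, 3.14, 3.14, 3.14, 3.14].

INTERFACE

Orientations are given as a unit quaternion [x, y, z, w].
In Python, from plant import ctrl gives the robot as it stands.
- The arm moves only by the tool send_rows, never from a script. Its argument "series" is a list that holds one entry, the list of rows, each a list of 7 numbers: the shift along the tool's x, y, z in cm, then the turn, a rotation vector about the tool's x, y, z in rad, then the opening, from -1 (shut) to 1 (fully open). In form: [[[x, y, z, rx, ry, rz, jaw], ...]]. A call has 1 to 10 rows; each row shifts and turns the commanded pose from where the row before left it, along the tool's axes as they then stand; what a row does not reach is not made up. A row lasts 1/8 s, in which the tool goes at most 62.5 mm and 10.7 degrees, less where a joint would pass 70% of its speed; a pose out of reach is approached as far as the arm can. A call is refused whole if a number of a shift passes 6.25 or a number of a turn 0.188, either way. A call with a gripper value outside its range is refused whole. The fingers move at their own pace and stop on an object; "force" is the grip in N (left out, the last holds). Time passes only in rows, so rows that do not move let the fingers close. It gives the time, the measured TCP pose, the force, the opening and the grip force at its end, in the units of the state.
- ctrl.get_state(): the state, without advancing time (a new reading comes with each control period).
- ctrl.read_camera(name): name is "scene" or "top" or "wrist"; returns a dict with "img" (400x640x3 uint8, red, green, blue), "fx", "fy", "cx", "cy" (pixels), "k1" (the pictures are not rectified: a ray, as slopes to the right and down, at radius r is drawn at 1 + k1 r^2 times it, then the intrinsics apply), "R" (3x3) and "t" (3): a world point X has camera coordinates R X + t; the wrist camera has in their place "hand_eye" (4x4, takes a point from camera to tool coordinates, whose origin is the TCP and whose axes are the flange's). Camera axes: x right, y down, z forward; pixel columns grow to the right and rows downward; lengths in m; the calibration is good to about 2 mm. A picture is of the moment at which its call begins: read the wrist's pose just before it. There is no depth.
- ctrl.sign_off(): hands the job in; it is judged then, once.
The state is a dict: "time": time; "qpos": joint angles; "dq": joint speeds; "joint_efforts": joint torques, N m; "eef_pos": TCP position; "tcp_rot": TCP orientation; "contact_force": force on the tool from outside, world axes, zero at the start; "wrist_torque": the same for the moment, N m; "opening": opening from 0.0 (shut) to 1.0 (fully open); "finger_force": force on a finger pad.
Only numpy, scipy, OpenCV 4.12 (cv2) and the standard library are available. Lean on these libraries where they do the work, as an engineer would, in place of code of your own. Each camera call takes 0.05 s, during which the arm holds its last target. There are 200 camera calls.

## Working session

There is one attempt and no reset: what is moved stays moved. The work goes in short steps, Python scripts to look and compute and a tool call to move; the robot and the scene stay as the last step left them, time stands still between calls to the robot, and variables do not carry over. Pictures are saved under pics/ and viewed, at most 14 in all, crops included, and the job is handed in when it is done.

Besides the shell and the picture viewer there is one more tool, called after ">>>" as name([rows], argument=value, ...), one row to a line, values as JSON. send_rows: Moves the arm, as the interface text tells. Its arguments: {"type":"object","properties":{"series":{"type":"array"},"force":{"type":"number"}},"required":["series"]}

```bash
ls; mkdir -p pics
cat > h.py <<'E'
import numpy as np, cv2, json
from plant import ctrl
from scipy.spatial.transform import Rotation as Ro
def cam(n):
    s=ctrl.get_state(); c=ctrl.read_camera(n)
    if n=="wrist":
        H=np.array(c["hand_eye"]); T=np.eye(4); T[:3,:3]=Ro.from_quat(s["tcp_rot"]).as_matrix(); T[:3,3]=s["eef_pos"]
        W=T@H; c["R"]=W[:3,:3].T; c["t"]=-W[:3,:3].T@W[:3,3]
    c["R"]=np.array(c["R"]); c["t"]=np.array(c["t"])
    return c
def save(c,f,crop=None,sc=1):
    im=c["img"][:,:,::-1]
    if crop: im=im[crop[1]:crop[3],crop[0]:crop[2]]
    cv2.imwrite(f,cv2.resize(im,None,fx=sc,fy=sc,interpolation=cv2.INTER_CUBIC))
def ray(c,p):
    p=np.atleast_2d(np.array(p,float))
    d=(p-[c["cx"],c["cy"]])/[c["fx"],c["fy"]]
    u=d.copy()
    for _ in range(30): u=d/(1+c["k1"]*(u**2).sum(1,keepdims=True))
    v=np.c_[u,np.ones(len(u))]@c["R"]
    return -c["R"].T@c["t"],v
def onz(c,p,z):
    o,v=ray(c,p); return o+v*((z-o[2])/v[:,2:3])
def proj(c,X):
    q=np.atleast_2d(X)@c["R"].T+c["t"]; u=q[:,:2]/q[:,2:]
    u=u*(1+c["k1"]*(u**2).sum(1,keepdims=True)); return u*[c["fx"],c["fy"]]+[c["cx"],c["cy"]]
E
python3 - <<'E'
from h import *
for n in ("scene","top","wrist"):
    c=cam(n); save(c,f"pics/{n}0.png"); np.save(f"{n}0.npy",c["img"])
    print(n,c["fx"],c["cx"],c["cy"],c["k1"],(-c["R"].T@c["t"]).round(3),c["R"].round(2).tolist())
s=ctrl.get_state(); print(s)
E
```

```text
pics
scene 457.1844162320297 316.7006689519728 199.52160925531803 -0.11060996103569402 [-0.376 -0.7    1.065] [[0.58, -0.82, -0.01], [-0.54, -0.38, -0.75], [0.61, 0.44, -0.66]]
top 413.4770526343832 319.5110158119619 195.71919129840774 -0.003474650699491021 [ 0.354 -0.035  1.126] [[0.01, -1.0, 0.04], [-0.99, -0.02, -0.16], [0.16, -0.03, -0.99]]
wrist 304.8288428996446 318.65109633198097 206.00726450817078 -0.05661442149282312 [0.161 0.659 0.372] [[0.34, 0.94, -0.0], [0.9, -0.33, 0.3], [0.28, -0.1, -0.96]]
{'time': 0.15, 'qpos': array([ 1.06997419e+00,  2.87037163e-01,  1.57779994e+00, -1.19447692e-05,
        1.27859112e+00, -1.50022574e-01]), 'dq': array([ 3.19016672e-05, -1.94218147e-03, -5.70024117e-03,  2.36530201e-04,
       -2.55629370e-03,  7.00835625e-04]), 'joint_efforts': array([ 6.37255362e-04, -4.06605470e+01, -2.93142039e+01, -1.30292919e-04,
        3.91911948e-03,  5.20845916e-06]), 'eef_pos': array([0.23171341, 0.63345909, 0.230237  ]), 'tcp_rot': array([ 1.74500028e-01,  9.84656741e-01, -8.71442510e-04, -2.88006156e-04]), 'contact_force': array([-0.37251047,  0.80274222, -0.16870217]), 'wrist_torque': array([ 0.04485712,  0.01510797, -0.0254732 ]), 'finger_force': 0.0, 'opening': 1.0021879315805788}
```

View pics/scene0.png

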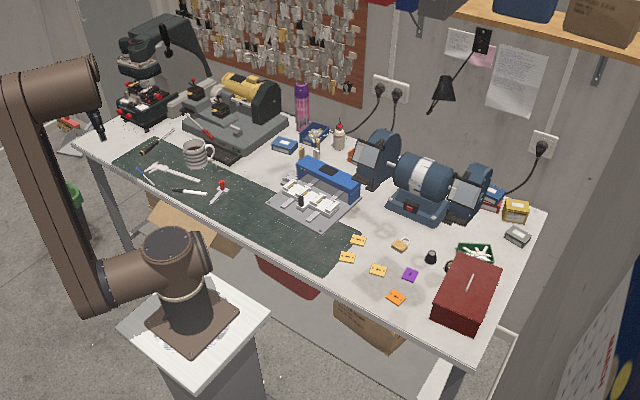

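View pics/top0.png

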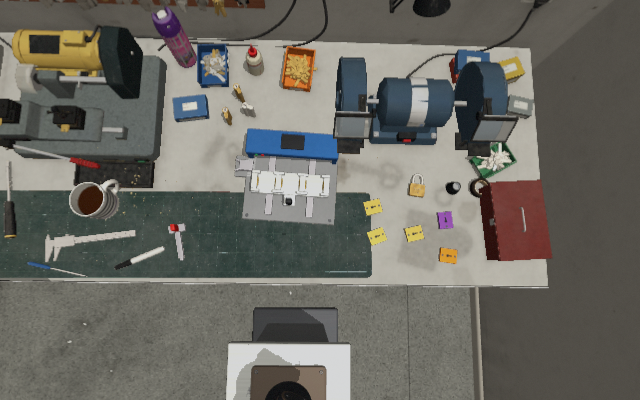

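The top view shows three yellow plates at (373,207), (377,236) and (415,233). The look-alikes are purple at (445,220) and orange at (449,255). The padlock is at (417,186) and the loupe at (453,187). The locking bar is at (178,240) with its red grip near (174,228). The station's blue head is at (291,145), its black handle at (288,201), and its sleeve on the left at about (245,163).

Candidates for the plates are those three yellow ones plus orange (449,255) and purple (445,220). I choose the three yellow ones. The bar could be confused with the caliper (90,240) or the pen (140,257), so I choose the piece with the red grip.

```bash
cat >> h.py <<'E'
def rects(c,m,z,amin=40):
    out=[]
    for k in cv2.findContours(m.astype(np.uint8),cv2.RETR_EXTERNAL,cv2.CHAIN_APPROX_NONE)[0]:
        a=cv2.contourArea(k)
        if a<amin: continue
        mm=np.zeros(m.shape,np.uint8); cv2.drawContours(mm,[k],-1,1,-1)
        q=np.argwhere(mm)[:,::-1]
        P=onz(c,q,z)[:,:2]
        H=cv2.convexHull(k)[:,0]; (cx,cy),(w,h),an=cv2.minAreaRect((onz(c,H,z)[:,:2]*1000).astype(np.float32))
        out.append((q.mean(0).round(1),np.array([cx,cy]).round(1),(P.mean(0)*1000).round(1),round(w,1),round(h,1),round(an,1)))
    return out
def hsv(c): return cv2.cvtColor(c["img"],cv2.COLOR_RGB2HSV)
E
python3 - <<'E'
from h import *
c=cam("top"); h=hsv(c); H,S,V=h[...,0],h[...,1],h[...,2]
X,Y=np.meshgrid(range(640),range(400))
m=(H>18)&(H<36)&(S>90)&(V>90)&(X>340)&(X<470)&(Y>165)&(Y<270)
print("yellow"); [print(r) for r in rects(c,m,.008)]
m=(H>100)&(H<125)&(S>120)&(V>70)&(X>235)&(X<338)&(Y>120)&(Y<170)
print("blue"); [print(r) for r in rects(c,m,.092)]
m=((H<8)|(H>172))&(S>140)&(V>90)&(X>160)&(X<200)&(Y>210)&(Y<260)
print("red"); [print(r) for r in rects(c,m,.049,5)]
m=(V<45)&(X>275)&(X<300)&(Y>190)&(Y<215)
print("blk"); [print(r) for r in rects(c,m,.072,5)]
im=c["img"][:,:,::-1]
a=cv2.resize(im[120:230,230:345],None,fx=4,fy=4,interpolation=2)
b=cv2.resize(im[170:280,350:465],None,fx=3,fy=3,interpolation=2)
d=cv2.resize(im[210:270,150:210],None,fx=3,fy=3,interpolation=2)
o=np.zeros((520,800,3),np.uint8); o[:440,:460]=a; o[:330,455:800]=b; o[335:515,500:680]=d
cv2.imwrite("pics/crop1.png",o)
E
```

```text
yellow
(array([447.9, 255.5]), array([ 383.2, -423.3]), array([ 382.2, -422.3]), 44.1, 35.5, 82.7)
(array([376.3, 235.8]), array([ 432.5, -227.8]), array([ 432.4, -227.9]), 38.0, 46.1, 21.0)
(array([414. , 233.2]), array([ 441.1, -330.5]), array([ 441.1, -331. ]), 37.8, 47.0, 13.1)
(array([372.2, 206.7]), array([ 511.9, -217.7]), array([ 512. , -217.3]), 39.3, 45.7, 15.3)
(array([416.8, 189.6]), array([ 561.2, -341.8]), array([ 561.9, -341.8]), 41.4, 35.0, 81.6)
blue
(array([291.2, 144.1]), array([659.4,   3.4]), array([659.6,   5.3]), 236.9, 67.3, 87.0)
red
(array([173.6, 227.1]), array([444.5, 304.5]), array([444.2, 304.3]), 15.5, 18.7, 0.9)
blk
(array([288.8, 202.6]), array([509.8,   8.2]), array([509.8,   8.5]), 8.7, 14.8, 23.1)
```

View pics/crop1.png

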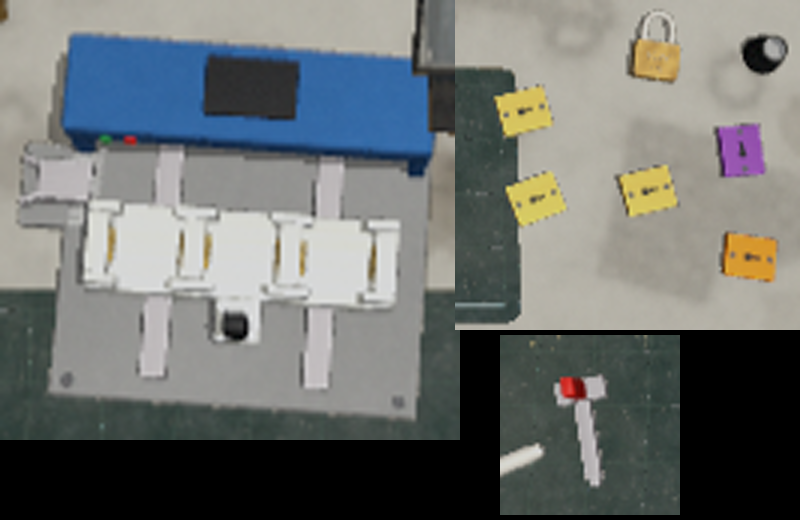

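The crop confirms three yellow brass plates with keyholes. The carriage is partly out, and the sleeve is on the left with its flare outwards. The bar points towards the robot (world -x). I'll move above the station for a close wrist view.

>>> send_rows([
  [[-3.8,-4.2,-1,0,0,0,1],[-3.8,-4.2,-1,0,0,0,1],[-3.8,-4.2,-1,0,0,0,1],[-3.8,-4.2,-1,0,0,0,1],[-3.8,-4.2,-1,0,0,0,1],[-3.8,-4.2,-1,0,0,0,1],[-3.8,-4.2,-1,0,0,0,1],[-3.8,-4.2,-1,0,0,0,1],[-3.8,-4.2,-1,0,0,0,1],[-3.8,-4.2,-1,0,0,0,1]],
])

```text
time: 1.45
eef_pos: [0.4447, 0.1071, 0.3317]
tcp_rot: [0.174, 0.985, 0.0, 0.0]
contact_force: [1.2, 0.8, 0.0]
opening: 1.001
finger_force: 0.0
```

>>> send_rows([
  [[-3.8,-4.2,-1,0,0,0,0],[-3.8,-4.2,-1,0,0,0,0],[0,0,0,0,0,-0.15,0],[0,0,0,0,0,-0.15,0],[0,0,0,0,0,0,0],[0,0,0,0,0,0,0],[0,0,0,0,0,0,0]],
])

```text
time: 2.33
eef_pos: [0.4869, 0.0041, 0.3513]
tcp_rot: [0.026, 1.0, -0.0, 0.0]
contact_force: [-0.2, 0.5, -0.5]
opening: 0.497
finger_force: 0.0
```

```bash
cat >> h.py <<'E'
def plan(x,y,z,ang):
    "total shift in tool axes now (cm, do first), then turns rx ry rz"
    s=ctrl.get_state(); T=Ro.from_quat(s["tcp_rot"]).as_matrix()
    d=T.T@(np.array([x,y,z])-s["eef_pos"])*100
    a=np.radians(ang); G=np.c_[[np.sin(a),-np.cos(a),0],[np.cos(a),np.sin(a),0],[0,0,-1]]
    r=Ro.from_matrix(T.T@G).as_rotvec()
    print("shift",d.round(2),"turn",r.round(3),"norm",round(np.linalg.norm(d),2)); return d,r
def st():
    s=ctrl.get_state(); T=Ro.from_quat(s["tcp_rot"]).as_matrix()
    print("t%.1f"%s["time"],"p",(s["eef_pos"]*1000).round(1),"yAng",round(np.degrees(np.arctan2(T[1,1],T[0,1])),1),"q",s["qpos"].round(2),"F",np.round(s["contact_force"],1),"op",round(s["opening"],3),"ff",round(s["finger_force"],1))
E
python3 - <<'E'
from h import *
st(); c=cam("wrist"); save(c,"pics/w1.png"); st()
E
```

```text
t2.3 p [486.9   4.1 351.3] yAng 87.0 q [-0.2  -0.21  1.87  0.    1.48 -1.72] F [-0.2  0.5 -0.5] op 0.497 ff 0.0
t2.4 p [486.9   4.1 351.3] yAng 87.1 q [-0.2  -0.21  1.87 -0.    1.48 -1.72] F [-0.1 -0.3  1.1] op 0.5 ff 0.0
```

View pics/w1.png

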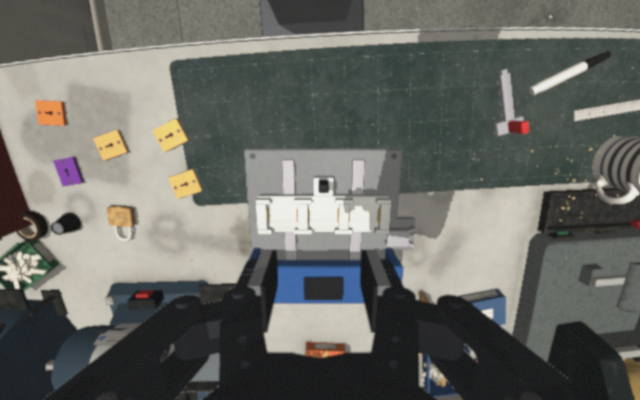

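The wrist view has world +x pointing down. Base front corners are at about (247,151) and (399,152), the handle top at (324,186) and the sleeve at (402,235). The plates are at (171,134), (185,184) and (110,145), and the bar is at (508,105) with its grip at (518,127).

Run:
```python
from h import *
c=cam("wrist"); h=hsv(c); H,S,V=h[...,0],h[...,1],h[...,2]
X,Y=np.meshgrid(range(640),range(400))
m=(H>18)&(H<36)&(S>90)&(V>90)&(X>80)&(X<220)&(Y>100)&(Y<205)
print("yellow"); [print(r) for r in rects(c,m,.008)]
m=((H<8)|(H>172))&(S>140)&(V>90)&(X>480)&(X<545)&(Y>100)&(Y<150)
print("red"); [print(r) for r in rects(c,m,.049,5)]
m=(V<45)&(X>305)&(X<345)&(Y>170)&(Y<205)
print("blk"); [print(r) for r in rects(c,m,.072,5)]
# base front edge, left edge, right edge by gradient
g=cv2.GaussianBlur(cv2.cvtColor(c["img"],cv2.COLOR_RGB2GRAY),(3,3),0).astype(float)
xs=np.arange(258,390,4); gy=np.diff(g,axis=0)
fr=[(x,140+np.argmax(gy[140:165,x])+.5) for x in xs]
ys=np.arange(158,195,3); gx=np.diff(g,axis=1)
le=[(238+np.argmax(gx[y,238:258])+.5,y) for y in ys]
ri=[(388+np.argmin(gx[y,388:412])+.5,y) for y in ys]
for n,e,a in (("front",fr,1),("L",le,0),("R",ri,0)):
    P=onz(c,np.array(e,float),.012)*1000
    vx,vy,x0,y0=cv2.fitLine(P[:,:2].astype(np.float32),cv2.DIST_HUBER,0,.01,.01).ravel()
    print(n,"dir deg",np.degrees(np.arctan2(vy,vx)).round(2),"pt",x0.round(1),y0.round(1), "res",np.abs((P[:,0]-x0)*vy-(P[:,1]-y0)*vx).mean().round(2))
save(c,"pics/w2.png",(230,140,430,270),4)
```

```text
yellow
(array([185.3, 183.4]), array([ 512.1, -217.7]), array([ 511.1, -217.6]), 39.7, 47.2, 16.7)
(array([110.3, 144.3]), array([ 439.8, -331.1]), array([ 439.7, -330.9]), 36.9, 47.3, 14.0)
(array([170.3, 134.7]), array([ 431.8, -228.2]), array([ 431.4, -228.1]), 37.7, 47.0, 21.0)
red
(array([519.4, 126.9]), array([444.7, 298. ]), array([443.9, 298.4]), 17.2, 28.4, 2.4)
blk
(array([323.5, 182.5]), array([507.4,   9.7]), array([507.4,   9.7]), 7.1, 4.3, 87.0)
front dir deg 87.28 pt 467.6 13.9 res 1.67
L dir deg -3.45 pt 506.7 -115.4 res 0.37
R dir deg -3.23 pt 515.1 133.3 res 1.22
```

View pics/w2.png

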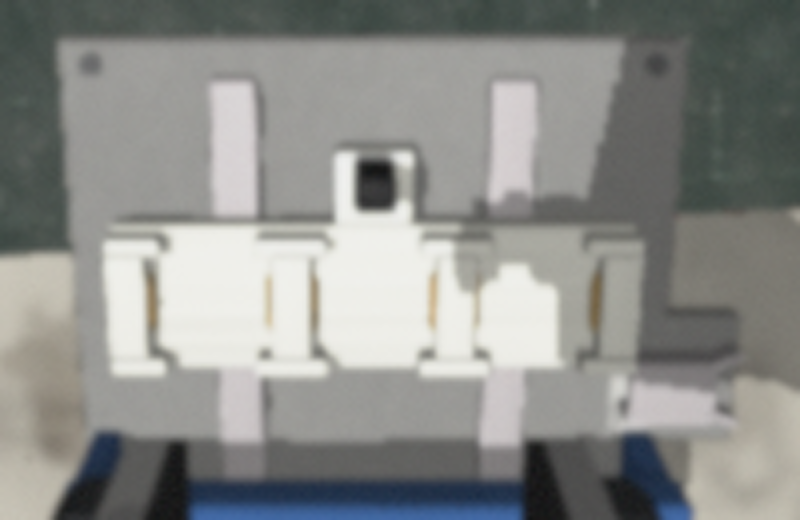

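Station yaw is about -3.3°, origin about (592, 4) mm, base width 249 mm (250 given). The handle is at about (511, 8.5) mm. Next I'll grip it and pull.

>>> send_rows([
  [[-0.6,0.14,5.8,0,0,0,0],[-0.6,0.14,5.8,0,0,0,0],[-0.6,0.14,5.8,0,0,0,0],[-0.6,0.14,5.7,0,0,0,0],[0,0,2.5,0,0,0,0],[0,0,2.5,0,0,0,0],[0,0,1.5,0,0,0,0],[0,0,1.3,0,0,0,0],[0,0,0,0,0,0,-1],[0,0,0,0,0,0,-1]],
], force=50)

```text
time: 3.68
eef_pos: [0.5114, 0.0096, 0.0427]
tcp_rot: [0.026, 1.0, 0.001, 0.0]
contact_force: [1.3, 5.0, -2.0]
opening: 0.178
finger_force: 50.2
```

>>> send_rows([
  [[0,0,0,0,0,0,-1],[0,0,0,0,0,0,-1],[0,0,0,0,0,0,-1]],
])

```text
time: 4.05
eef_pos: [0.5114, 0.0096, 0.0427]
tcp_rot: [0.026, 1.0, 0.001, 0.001]
contact_force: [0.7, 5.2, -2.9]
opening: 0.177
finger_force: 50.1
```

```bash
python3 -c "
from h import *
st()"
```

```text
t4.0 p [511.4   9.6  42.7] yAng 87.0 q [-0.18  0.17  2.1   0.    0.87 -1.7 ] F [ 0.7  5.2 -2.9] op 0.177 ff 50.1
```

>>> send_rows([
  [[0.5,0,0,0,0,0,-1],[0.5,0,0,0,0,0,-1],[0.5,0,0,0,0,0,-1],[0.3,0,0,0,0,0,-1],[0,0,0,0,0,0,-1]],
])

```text
time: 4.68
eef_pos: [0.4935, 0.0105, 0.0427]
tcp_rot: [0.026, 1.0, 0.001, 0.001]
contact_force: [1.9, 4.3, -4.1]
opening: 0.177
finger_force: 50.2
```

>>> send_rows([
  [[0.3,0,0,0,0,0,-1],[0.3,0,0,0,0,0,-1],[0,0,0,0,0,0,-1]],
])

```text
time: 5.05
eef_pos: [0.4876, 0.0108, 0.0427]
tcp_rot: [0.026, 1.0, 0.001, 0.001]
contact_force: [2.5, 6.0, -3.9]
opening: 0.171
finger_force: 50.2
```

>>> send_rows([
  [[0.4,0,0,0,0,0,-1],[0.4,0,0,0,0,0,-1],[0,0,0,0,0,0,-1]],
])

```text
time: 5.42
eef_pos: [0.4794, 0.0112, 0.0427]
tcp_rot: [0.026, 1.0, 0.001, 0.001]
contact_force: [0.8, 6.0, -3.3]
opening: 0.175
finger_force: 50.2
```

>>> send_rows([
  [[0.3,0,0,0,0,0,-1],[0.3,0,0,0,0,0,-1],[0,0,0,0,0,0,-1]],
])

```text
time: 5.8
eef_pos: [0.4765, 0.0114, 0.0427]
tcp_rot: [0.026, 1.0, 0.001, 0.005]
contact_force: [13.7, 6.7, -14.3]
opening: 0.177
finger_force: 49.6
```

>>> send_rows([
  [[0.3,0,0,0,0,0,-1],[0.3,0,0,0,0,0,-1],[0,0,0,0,0,0,-1]],
])

```text
time: 6.18
eef_pos: [0.4764, 0.0113, 0.043]
tcp_rot: [0.028, 1.0, 0.001, 0.014]
contact_force: [31.2, 8.7, -33.2]
opening: 0.171
finger_force: 49.9
```

>>> send_rows([
  [[-0.4,0,0,0,0,0,-1],[-0.4,0,0,0,0,0,-1],[0,0,0,0,0,0,0],[0,0,0,0,0,0,0],[0,0,0,0,0,0,0.5],[0,0,-3,0,0,0,0.5],[0,0,-6,0,0,0,0.5],[0,0,-6,0,0,0,0.5],[0,0,-3,0,0,0,0.5],[0,0,0,0,0,0,0.5]],
])

```text
time: 7.42
eef_pos: [0.477, 0.0096, 0.2259]
tcp_rot: [0.025, 1.0, -0.001, 0.004]
contact_force: [0.0, -0.9, -1.6]
opening: 0.751
finger_force: 0.0
```

Run:
```python
from h import *
st()
c=cam("wrist"); np.save("w3.npy",c["img"]); save(c,"pics/w3.png",(170,60,470,285),2.6)
print("proj handle guess",proj(c,np.array([[.4765,.0108,.072],[.5275,.0082,.034]])).round(1))
```

```text
t7.4 p [477.    9.6 225.9] yAng 87.1 q [-0.19 -0.16  2.06 -0.    1.24 -1.71] F [ 0.  -0.9 -1.6] op 0.751 ff 0.0
proj handle guess [[320.2 189. ]
 [320.1 223.2]]
```

View pics/w3.png

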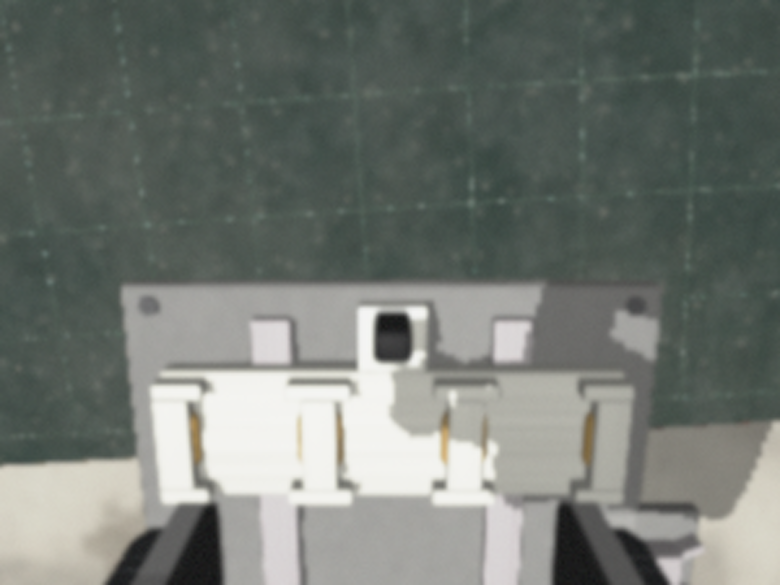

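The carriage is drawn out. The handle top is at about (321,189), and the nests run along row ~228. The brass rollers show at crop x 195/301, 340/445 and 486/588, row ~440.

Run:
```python
from h import *
c=cam("wrist")
f=lambda p,z:(onz(c,np.array(p)/2.6+[170,60],z)*1000).round(1)[:,:2].tolist()
print("nest mid via rollers",f([[248,440],[392.5,440],[537,440]],.045))
print("outer edges z48",f([[155,440],[631,440]],.048))
print("block front/back z48",f([[180,385],[178,502],[320,383],[320,502],[465,388],[464,502],[608,387],[610,500]],.048))
print("base corners", f([[122,285],[662,285]],.012), "handle",f([[393,340]],.072))
```

```text
nest mid via rollers [[524.0, -53.3], [527.2, 9.5], [530.5, 72.2]]
outer edges z48 [[520.8, -93.0], [531.5, 112.5]]
block front/back z48 [[496.6, -78.8], [550.7, -86.9], [498.8, -19.7], [553.8, -23.9], [504.2, 41.2], [557.1, 39.6], [506.9, 101.6], [559.7, 104.3]]
base corners [[458.8, -109.7], [471.6, 134.9]] handle [[475.6, 12.0]]
```

>>> send_rows([
  [[-0.93,-4.5,1.0,0,0,0,0.3],[-0.93,-4.5,3.4,0,0,0,0.3],[-0.93,-4.5,3.4,0,0,0,0.3],[-0.93,-4.5,3.4,0,0,0,0.3],[-0.93,-4.5,3.4,0,0,0,0.3],[0,0,0,0,0,0.177,0.3],[0,0,0,0,0,0.177,0.3],[0,0,0,0,0,0.177,0.3],[0,0,0,0,0,0.177,0.3],[0,0,0,0,0,0.177,0.3]],
], force=40)

```text
time: 8.78
eef_pos: [0.5084, -0.2159, 0.0733]
tcp_rot: [0.454, 0.891, 0.0, -0.003]
contact_force: [-0.1, 0.2, 0.1]
opening: 0.65
finger_force: 0.0
```

>>> send_rows([
  [[0,0,0,0,0,0.177,0.3],[0,0,0,0,0,0.177,0.3],[0,0,0,0,0,0,0.3],[0,0,0,0,0,0,0.3]],
])

```text
time: 9.28
eef_pos: [0.5093, -0.2165, 0.0749]
tcp_rot: [0.6, 0.8, -0.0, -0.001]
contact_force: [0.2, 0.5, -0.3]
opening: 0.65
finger_force: 0.0
```

```bash
cat >> h.py <<'E'
def plates(n="wrist",z=.008,c=None,box=None):
    c=c or cam(n); h=hsv(c); H,S,V=h[...,0],h[...,1],h[...,2]
    m=(H>20)&(H<36)&(S>90)&(V>70)
    if box is not None:
        k=np.zeros_like(m); k[box[1]:box[3],box[0]:box[2]]=1; m&=k
    for r in rects(c,m,z,150):
        if r[1][1]<350: print(r)
    return c
E
python3 - <<'E'
from h import *
st(); c=plates(); save(c,"pics/w4.png")
plan(.5117,-.2177,.0,16)
print("top"); plates("top",box=(350,170,470,270))
E
```

```text
t9.3 p [ 509.3 -216.5   74.9] yAng 16.2 q [-0.59  0.21  1.98 -0.    0.95 -0.87] F [ 0.2  0.5 -0.3] op 0.65 ff 0.0
(array([321.8, 228.7]), array([ 512.6, -222.2]), array([ 513.1, -222.5]), 35.7, 37.9, 14.9)
(array([212.1, 207.4]), array([ 432.3, -229.7]), array([ 432.2, -229.1]), 36.8, 44.7, 20.9)Traceback (most recent call last):
  File "<stdin>", line 3, in <module>
  File "h.py", line 44, in plan
    r=Ro.from_matrix(T.T@G).as_rotvec()
      ~~~~~~~~~~~~~~^^^^^^^
  File "scipy/spatial/transform/_rotation.pyx", line 1143, in scipy.spatial.transform._rotation.Rotation.from_matrix
ValueError: Non-positive determinant (left-handed or null coordinate frame) in rotation matrix 0: [[-0.99999226 -0.00365476 -0.00145353]
 [-0.00365655  0.99999257  0.00122455]
 [-0.00144904 -0.00122986  0.99999819]].
```

>>> send_rows([
  [[-0.19,0.23,2.5,0,0,0,0.3],[0,0,2.5,0,0,0,0.3],[0,0,1.5,0,0,0,0.3],[0,0,0.8,0,0,0,0.3],[0,0,0,0,0,0,-1],[0,0,0,0,0,0,-1],[0,0,0,0,0,0,-1],[0,0,0,0,0,0,-1]],
])

```text
time: 10.32
eef_pos: [0.5133, -0.2183, 0.0038]
tcp_rot: [0.601, 0.799, 0.0, 0.0]
contact_force: [-0.2, -0.7, 0.2]
opening: 0.427
finger_force: 40.0
```

```bash
sed -i 's/\[np.sin(a),-np.cos(a),0\]/[-np.sin(a),np.cos(a),0]/' h.py
python3 - <<'E'
from h import *
st()
E
```

```text
t10.3 p [ 513.3 -218.3    3.8] yAng 16.1 q [-0.58  0.33  1.99 -0.    0.82 -0.87] F [-0.2 -0.7  0.2] op 0.427 ff 40.0
```

>>> send_rows([
  [[0,0,0,0,0,0,0.2],[0,0,0.4,0,0,0,0.2],[0,0,0,0,0,0,-1],[0,0,0,0,0,0,-1],[0,0,0,0,0,0,-1]],
])

```text
time: 10.95
eef_pos: [0.5129, -0.2181, -0.0009]
tcp_rot: [0.601, 0.799, -0.0, -0.0]
contact_force: [-0.9, 0.7, -0.7]
opening: 0.43
finger_force: 41.4
```

>>> send_rows([
  [[0,0,-3,0,0,0,-1],[0,0,-4,0,0,0,-1],[0,0,-2,0,0,0,-1],[0,0,0,0,0,0,-1]],
])

```text
time: 11.45
eef_pos: [0.5142, -0.2189, 0.0912]
tcp_rot: [0.601, 0.799, 0.0, 0.002]
contact_force: [0.8, 0.1, -1.6]
opening: 0.428
finger_force: 41.4
```

Run:
```python
from h import *
st(); plan(.524,-.0552,.095,-3.1)
c=cam("wrist"); save(c,"pics/w5.png",(220,130,420,280),3)
```

```text
t11.4 p [ 514.2 -218.9   91.2] yAng 16.1 q [-0.58  0.19  1.97 -0.    0.98 -0.87] F [ 0.8  0.1 -1.6] op 0.428 ff 41.4
shift [15.45  5.48 -0.41] turn [0.003 0.003 0.335] norm 16.4
```

View pics/w5.png

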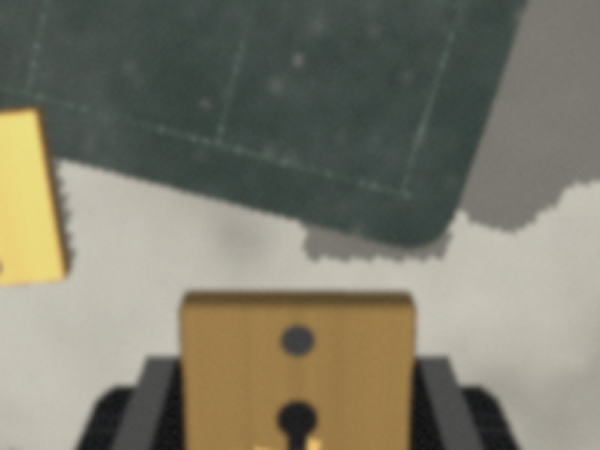

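The plate hangs square between the fingers, with its near edge at about (319,232).

Run:
```python
from h import *
c=cam("wrist"); s=ctrl.get_state(); T=Ro.from_quat(s["tcp_rot"]).as_matrix()
for y in (303,309):
  P=onz(c,[[190/3+220,y/3+130],[405/3+220,y/3+130]],s["eef_pos"][2]+.009); print(((P-s["eef_pos"])@T*1000).round(1))
```

```text
[[ 20.6 -16.4  -9. ]
 [ 20.6  17.6  -9. ]]
[[ 19.6 -16.5  -9. ]
 [ 19.6  17.6  -9. ]]
```

>>> send_rows([
  [[5,1.8,0,0,0,0,-1],[5,1.8,0,0,0,0,-1],[5,1.8,0,0,0,0,-1],[0.45,0.08,-0.4,0,0,0.167,-1],[0,0,0,0,0,0.167,-1],[0,0,0,0,0,0,-1],[0,0,0,0,0,0,-1]],
])

```text
time: 12.42
eef_pos: [0.5221, -0.0545, 0.0922]
tcp_rot: [0.725, 0.689, -0.001, -0.001]
contact_force: [-0.6, 0.2, -1.0]
opening: 0.435
finger_force: 26.0
```

Run:
```python
from h import *
st(); plan(.524,-.0552,.095,-3.1)
c=cam("wrist"); save(c,"pics/w6.png",(180,60,460,270),2.8)
```

```text
t12.4 p [522.1 -54.5  92.2] yAng -2.9 q [-0.3   0.12  2.05 -0.    0.98 -0.25] F [-0.6  0.2 -1. ] op 0.435 ff 26.0
shift [-0.06  0.19 -0.28] turn [-0.002 -0.     0.003] norm 0.34
```

View pics/w6.png

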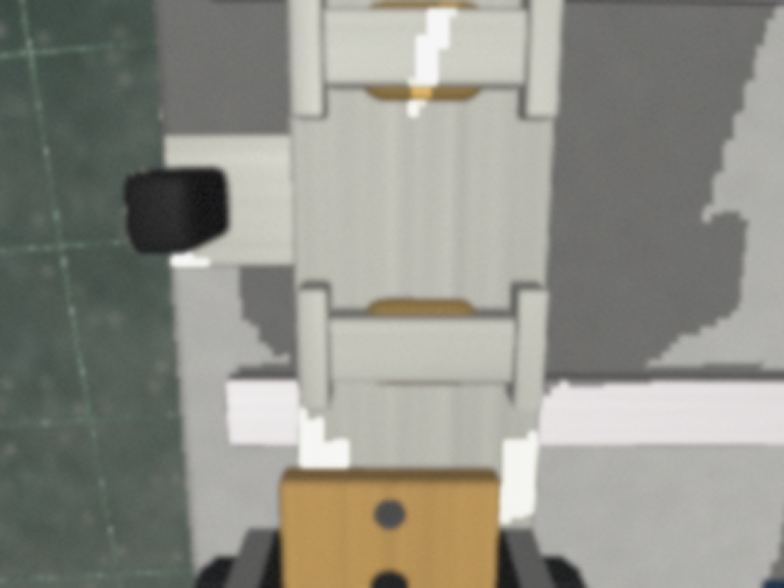

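The plate hangs above nest_3, with nest_2's rollers at crop (420,95) and (420,303), about pixels (330,94) and (330,168). I'll use this same view to check the camera bias.

Run:
```python
from h import *
c=cam("wrist"); s=ctrl.get_state(); T=Ro.from_quat(s["tcp_rot"]).as_matrix(); print(s["finger_force"],s["opening"])
f=lambda p,z:(onz(c,np.array(p)/2.8+[180,60],z)*1000).round(1)[:,:2].tolist()
print("nest2 rollers",f([[422,97],[420,302]],.045))
print("nest2 y walls top edge",f([[425,87],[420,315]],.048), "far wall of nest3",f([[420,383]],.048))
print("block x edges z48",f([[300,345],[545,345]],.048),"floor edges",f([[293,200],[550,200]],.034),"nest2/1 wall",f([[290,60],[560,60]],.048))
print("handle top",f([[165,210]],.072))
e=f([[390,476]],s["eef_pos"][2]+.009); print("plate edge",e)
e=f([[281,530],[499,530]],s["eef_pos"][2]+.009); print("plate sides",e)
```

```text
45.26687443256378 0.4222923233296004
nest2 rollers [[533.6, 30.2], [531.4, -13.4]]
nest2 y walls top edge [[534.2, 32.0], [531.2, -15.8]] far wall of nest3 [[530.5, -31.4]]
block x edges z48 [[504.0, -21.2], [558.9, -24.0]] floor edges [[503.5, 9.9], [562.6, 6.8]] nest2/1 wall [[506.8, 38.8], [562.2, 36.0]]
handle top [[483.6, 11.4]]
plate edge [[523.6, -32.4]]
plate sides [[504.4, -41.3], [541.7, -43.3]]
```

>>> send_rows([
  [[0,0,0,0,0,0,-1],[0,0,0,0,0,0,-1]],
], force=60)

```text
time: 12.78
eef_pos: [0.5228, -0.0547, 0.0933]
tcp_rot: [0.726, 0.688, 0.0, 0.0]
contact_force: [0.9, 0.1, -0.5]
opening: 0.422
finger_force: 64.6
```

>>> send_rows([
  [[0,0.62,0,0,0,0,-1],[0,0,1.8,0,0,0,-1],[0,0,1.8,0,0,0,-1],[0,0,0,0,0,0,-1],[0,0,0,0,0,0,-1]],
])

```text
time: 13.4
eef_pos: [0.5288, -0.0548, 0.0569]
tcp_rot: [0.726, 0.688, -0.0, -0.0]
contact_force: [0.4, 1.1, -0.2]
opening: 0.419
finger_force: 64.6
```

Run:
```python
from h import *
st()
c=cam("wrist"); save(c,"pics/w7.png",(200,70,440,270),3)
a=cam("top"); o=a["img"][110:250,230:360,::-1]; cv2.imwrite("pics/t7.png",cv2.resize(o,None,fx=4,fy=4,interpolation=2))
```

```text
t13.4 p [528.8 -54.8  56.9] yAng -3.0 q [-0.29  0.19  2.04 -0.    0.91 -0.24] F [ 0.4  1.1 -0.2] op 0.419 ff 64.6
```

View pics/w7.png

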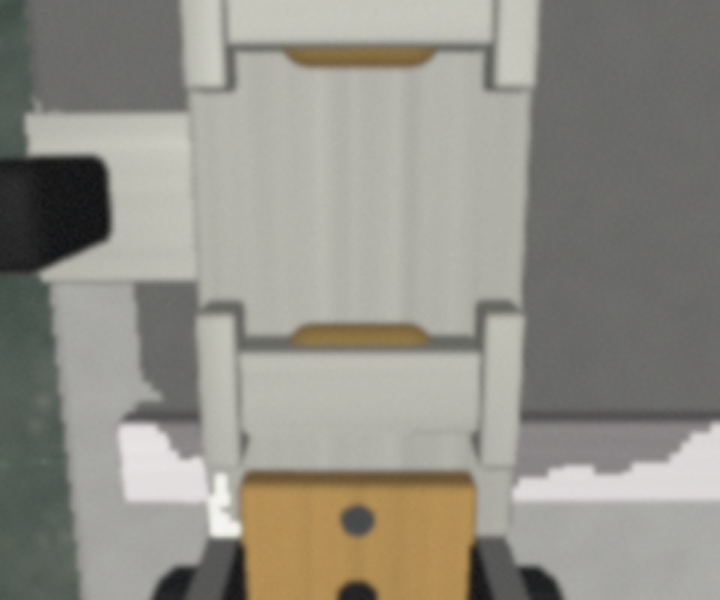

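The plate is just above nest_3. Plate sides are at crop x 243/475. The wall outer edges at row 400 are at 203/521 and the wall inner edges at 240/480.

Run:
```python
from h import *
c=cam("wrist"); s=ctrl.get_state(); T=Ro.from_quat(s["tcp_rot"]).as_matrix();
def f(p,z):
    P=onz(c,np.array(p)/3+[200,70],z); return ((P-s["eef_pos"])@T*1000).round(1)[:,:2].tolist()
zt=s["eef_pos"][2]+.009
print("tool xy mm. plate sides",f([[243,540],[475,540]],zt),"edge",f([[358,475],[358,482]],zt))
print("block outer",f([[185,40],[537,40],[203,400],[521,400]],.048),"inner",f([[230,80],[490,80],[240,340],[481,340]],.048))
print("nest2 walls y",f([[360,45],[360,350]],.048),"rollers",f([[360,66],[360,325]],.045), "wall far",f([[360,432]],.048))
```

```text
tool xy mm. plate sides [[12.0, -18.3], [11.9, 18.8]] edge [[23.1, 0.1], [21.9, 0.1]]
block outer [[88.5, -26.9], [88.5, 28.2], [29.7, -26.8], [29.6, 28.5]] inner [[82.5, -20.1], [82.4, 21.0], [40.3, -20.0], [40.3, 21.1]]
nest2 walls y [[87.6, 0.5], [38.6, 0.5]] rollers [[84.7, 0.5], [42.3, 0.5]] wall far [[23.8, 0.5]]
```

>>> send_rows([
  [[-0.03,0.05,0.8,0,0,0,-1],[0,0,0.6,0,0,0,-1],[0,0,0.3,0,0,0,-1],[0,0,0.3,0,0,0,-1],[0,0,0,0,0,0,-1]],
])

```text
time: 14.18
eef_pos: [0.53, -0.055, 0.0373]
tcp_rot: [0.726, 0.688, 0.001, 0.0]
contact_force: [2.0, 3.8, -0.4]
opening: 0.422
finger_force: 64.7
```

>>> send_rows([
  [[0,0,0.2,0,0,0,-1],[0,0,0.2,0,0,0,-1],[0,0,0,0,0,0,-1]],
])

```text
time: 14.55
eef_pos: [0.5294, -0.055, 0.0332]
tcp_rot: [0.726, 0.688, 0.0, -0.0]
contact_force: [0.6, 3.6, 1.3]
opening: 0.424
finger_force: 65.3
```

>>> send_rows([
  [[0,0,0,0,0,0,0.05],[0,0,0,0,0,0,0.05],[0,0,-1.5,0,0,0,0.05],[0,0,-2,0,0,0,-1],[0,0,0,0,0,0,-1],[0,0,0,0,0,0,-1],[0,0,1.5,0,0,0,-1],[0,0,0.8,0,0,0,-1],[0,0,0.3,0,0,0,-1],[0,0,0,0,0,0,-1]],
])

```text
time: 15.8
eef_pos: [0.5294, -0.055, 0.0421]
tcp_rot: [0.726, 0.688, -0.0, -0.001]
contact_force: [-1.4, 0.8, 3.6]
opening: -0.0
finger_force: 1.9
```

>>> send_rows([
  [[0,0,0.3,0,0,0,-1],[0,0,0,0,0,0,-1]],
])

```text
time: 16.05
eef_pos: [0.5319, -0.0551, 0.042]
tcp_rot: [0.726, 0.688, 0.002, 0.001]
contact_force: [-1.5, 2.8, 14.1]
opening: -0.004
finger_force: 6.9
```

Plate flat (top at 42.0 mm under 14 N). Now the next plate, at (432,-228).

>>> send_rows([
  [[0,0,-3,0,0,0,0.3],[0,0,-4,0,0,0,0.3],[0,0,0,0,0,0,0.3]],
])

```text
time: 16.42
eef_pos: [0.5318, -0.0559, 0.1122]
tcp_rot: [0.726, 0.688, 0.002, 0.003]
contact_force: [-1.2, -0.1, -0.1]
opening: 0.633
finger_force: 0.0
```

Run:
```python
from h import *
st(); plan(.4323,-.228,.07,21)
plates("top",box=(350,170,470,270))
```

```text
t16.4 p [531.8 -55.9 112.2] yAng -3.0 q [-0.29  0.11  2.02 -0.    1.01 -0.24] F [-1.2 -0.1 -0.1] op 0.633 ff 0.0
shift [-17.71  -9.06   4.19] turn [ 0.006  0.003 -0.419] norm 20.33
(array([376.4, 235.8]), array([ 432.7, -228. ]), array([ 432.4, -228. ]), 37.9, 45.4, 21.5)
(array([414. , 233.2]), array([ 441.1, -330.5]), array([ 441.1, -331. ]), 37.8, 47.0, 13.1)
```

>>> send_rows([
  [[-4.4,-2.27,0,0,0,0,0.3],[-4.4,-2.27,1.4,0,0,0,0.3],[-4.4,-2.27,1.4,0,0,0,0.3],[-4.5,-2.25,1.4,0,0,0,0.3],[0,0,0,0,0,-0.14,0.3],[0,0,0,0,0,-0.14,0.3],[0,0,0,0,0,-0.14,0.3],[0,0,0,0,0,0,0.3],[0,0,0,0,0,0,0.3]],
])

```text
time: 17.6
eef_pos: [0.429, -0.2266, 0.0662]
tcp_rot: [0.567, 0.824, 0.0, -0.001]
contact_force: [-0.4, 0.0, 0.3]
opening: 0.646
finger_force: 0.0
```

Run:
```python
from h import *
st(); plan(.4325,-.228,-.001,21.3)
plates("wrist")
```

```text
t17.6 p [ 429.  -226.6   66.2] yAng 20.9 q [-0.7   0.08  2.15 -0.    0.91 -1.06] F [-0.4  0.   0.3] op 0.646 ff 0.0
shift [-0.27  0.28  6.72] turn [-0.001 -0.002 -0.007] norm 6.73
(array([302.8, 337.5]), array([ 451.6, -323.3]), array([ 451.5, -322.3]), 9.7, 27.3, 17.1)
(array([273.5, 335.1]), array([ 429.5, -328.9]), array([ 428.7, -328.6]), 15.4, 29.0, 13.2)
(array([321.5, 236.8]), array([ 433.6, -235.3]), array([ 434.1, -235. ]), 36.3, 33.1, 20.9)
```

>>> send_rows([
  [[-0.27,0.28,2,0,0,0,0.3],[0,0,2,0,0,0,0.3],[0,0,1.7,0,0,0,0.3],[0,0,1.0,0,0,0,0.3],[0,0,0,0,0,0,0.3],[0,0,0,0,0,0,-1],[0,0,0,0,0,0,-1],[0,0,0,0,0,0,-1],[0,0,0,0,0,0,-1]],
], force=60)

```text
time: 18.77
eef_pos: [0.434, -0.2293, 0.0013]
tcp_rot: [0.566, 0.824, -0.0, 0.001]
contact_force: [0.2, 1.0, 5.3]
opening: 0.42
finger_force: 60.6
```

>>> send_rows([
  [[0,0,-3,0,0,0,-1],[0,0,-4,0,0,0,-1],[0,0,-2,0,0,0,-1],[0,0,0,0,0,0,-1],[0,0,0,0,0,0,-1]],
])

```text
time: 19.4
eef_pos: [0.4323, -0.2279, 0.0889]
tcp_rot: [0.566, 0.824, 0.0, -0.001]
contact_force: [0.2, 0.7, -0.4]
opening: 0.419
finger_force: 60.3
```

```bash
cat >> h.py <<'E'
def held(zoff=.009):
    "plate in the hand: far edge and sides in tool mm"
    c=cam("wrist"); s=ctrl.get_state(); T=Ro.from_quat(s["tcp_rot"]).as_matrix(); h=hsv(c)
    m=((h[...,0]>10)&(h[...,0]<36)&(h[...,1]>90)&(h[...,2]>120))
    g=lambda p:((onz(c,p,s["eef_pos"][2]+zoff)-s["eef_pos"])@T*1000).round(1)[:,:2].tolist()
    m[:,:270]=0; m[:,370:]=0; m[:215]=0
    print("edge",[g([[x,np.argmax(m[:,x])]]) for x in (295,320,345)], "sides row252",g([[np.argmax(m[252]),252],[639-np.argmax(m[252][::-1]),252]]))
E
python3 - <<'E'
from h import *
st(); held(); plan(.533,.0085,.095,-3.1)
E
```

```text
t19.4 p [ 432.3 -227.9   88.9] yAng 21.0 q [-0.69  0.05  2.13 -0.    0.96 -1.06] F [ 0.2  0.7 -0.4] op 0.419 ff 60.3
edge [[[22.9, -11.2]], [[22.9, 0.5]], [[22.9, 12.3]]] sides row252 [[10.5, -17.3], [10.5, 16.9]]
shift [18.44 17.89 -0.62] turn [-0.002 -0.002  0.421] norm 25.7
```

>>> send_rows([
  [[3.69,3.58,-0.2,0,0,0,-1],[3.69,3.58,-0.2,0,0,0,-1],[3.69,3.58,-0.2,0,0,0,-1],[3.69,3.58,0,0,0,0,-1],[3.68,3.57,0,0,0,0,-1],[0,0,0,0,0,0.14,-1],[0,0,0,0,0,0.14,-1],[0,0,0,0,0,0.14,-1],[0,0,0,0,0,0,-1],[0,0,0,0,0,0,-1]],
])

```text
time: 20.7
eef_pos: [0.5335, 0.0077, 0.0953]
tcp_rot: [0.725, 0.689, -0.001, -0.001]
contact_force: [-0.7, 0.3, -1.1]
opening: 0.419
finger_force: 60.3
```

Run:
```python
from h import *
st(); held(); plan(.5329,.0083,.06,-3.1)
```

```text
t20.7 p [533.5   7.7  95.3] yAng -2.9 q [-0.18  0.13  2.02  0.    0.98 -0.12] F [-0.7  0.3 -1.1] op 0.419 ff 60.3
edge [[[23.8, -11.4]], [[23.8, 0.3]], [[23.8, 12.0]]] sides row252 [[11.0, -17.5], [11.0, 17.1]]
shift [ 0.06 -0.07  3.56] turn [-0.001 -0.     0.002] norm 3.56
```

>>> send_rows([
  [[0.03,-0.07,2.5,0,0,0,-1],[0,0,1.2,0,0,0,-1],[0,0,0.8,0,0,0,-1],[0,0,0.6,0,0,0,-1],[0,0,0.3,0,0,0,-1],[0,0,0,0,0,0,-1]],
])

```text
time: 21.5
eef_pos: [0.5353, 0.0077, 0.0436]
tcp_rot: [0.725, 0.688, 0.001, 0.002]
contact_force: [3.4, 0.0, 2.1]
opening: 0.418
finger_force: 60.8
```

>>> send_rows([
  [[0,0,0.2,0,0,0,-1],[0,0,0.2,0,0,0,-1],[0,0,0,0,0,0,-1]],
])

```text
time: 21.88
eef_pos: [0.5345, 0.0082, 0.0392]
tcp_rot: [0.726, 0.688, 0.001, 0.001]
contact_force: [3.7, 3.1, 3.4]
opening: 0.415
finger_force: 61.0
```

>>> send_rows([
  [[0,0,0.2,0,0,0,-1],[0,0,0.2,0,0,0,-1],[0,0,0,0,0,0,-1]],
])

```text
time: 22.25
eef_pos: [0.5336, 0.0081, 0.0353]
tcp_rot: [0.726, 0.688, 0.0, -0.0]
contact_force: [-0.0, 1.6, 9.1]
opening: 0.418
finger_force: 61.6
```

>>> send_rows([
  [[0,0,0,0,0,0,0.05],[0,0,0,0,0,0,0.05],[0,0,-1.5,0,0,0,0.05],[0,0,-2,0,0,0,-1],[0,0,0,0,0,0,-1],[0,0,0,0,0,0,-1],[0,0,1.5,0,0,0,-1],[0,0,0.9,0,0,0,-1],[0,0,0.3,0,0,0,-1],[0,0,0,0,0,0,-1]],
])

```text
time: 23.5
eef_pos: [0.5333, 0.0081, 0.0421]
tcp_rot: [0.726, 0.688, -0.0, -0.0]
contact_force: [0.3, 0.5, 3.4]
opening: 0.004
finger_force: 1.9
```

>>> send_rows([
  [[0,0,0.3,0,0,0,-1],[0,0,0,0,0,0,-1]],
])

```text
time: 23.75
eef_pos: [0.5359, 0.0079, 0.042]
tcp_rot: [0.726, 0.688, 0.002, 0.002]
contact_force: [-1.1, 1.8, 13.0]
opening: 0.001
finger_force: 6.7
```

Second plate flat too. Now the third, at (441,-331), yaw 13.5°.

>>> send_rows([
  [[0,0,-3,0,0,0,0.3],[0,0,-4,0,0,0,0.3],[0,0,0,0,0,0,0.3]],
])

```text
time: 24.12
eef_pos: [0.5357, 0.0076, 0.1122]
tcp_rot: [0.726, 0.688, 0.002, 0.003]
contact_force: [-0.6, -0.1, 0.1]
opening: 0.633
finger_force: 0.0
```

Run:
```python
from h import *
st(); plan(.4413,-.3308,.07,13.5)
plates("top",box=(230,150,470,270))
```

```text
t24.1 p [535.7   7.6 112.2] yAng -3.0 q [-0.18  0.11  2.02 -0.    1.01 -0.12] F [-0.6 -0.1  0.1] op 0.633 ff 0.0
shift [-34.29  -7.66   4.2 ] turn [ 0.006  0.002 -0.289] norm 35.38
(array([414. , 233.2]), array([ 441.1, -330.5]), array([ 441.1, -330.9]), 37.8, 47.0, 13.1)
(array([314.9, 195.4]), array([541., -59.]), array([540.5, -59.6]), 41.4, 37.9, 86.2)
```

>>> send_rows([
  [[-4.9,-1.1,0,0,0,0,0.3],[-4.9,-1.1,0,0,0,0,0.3],[-4.9,-1.1,0.8,0,0,0,0.3],[-4.9,-1.1,0.8,0,0,0,0.3],[-4.9,-1.1,0.8,0,0,0,0.3],[-4.9,-1.1,0.9,0,0,0,0.3],[-4.9,-1.06,0.9,0,0,0,0.3],[0,0,0,0,0,-0.145,0.3],[0,0,0,0,0,-0.144,0.3],[0,0,0,0,0,0,0.3]],
])

```text
time: 25.42
eef_pos: [0.4375, -0.3296, 0.0651]
tcp_rot: [0.62, 0.785, 0.0, -0.002]
contact_force: [0.4, 0.3, -0.3]
opening: 0.653
finger_force: 0.0
```

>>> send_rows([
  [[0,0,0,0,0,0,0.3]],
])

```text
time: 25.55
eef_pos: [0.4382, -0.3298, 0.0661]
tcp_rot: [0.62, 0.785, 0.0, -0.001]
contact_force: [0.0, -0.5, -1.1]
opening: 0.652
finger_force: 0.0
```

Run:
```python
from h import *
st(); plan(.4413,-.3308,-.001,13.5)
plates("wrist")
```

```text
t25.6 p [ 438.2 -329.8   66.1] yAng 13.4 q [-0.83  0.21  2.   -0.    0.93 -1.06] F [ 0.  -0.5 -1.1] op 0.652 ff 0.0
shift [-0.19  0.29  6.71] turn [-0.001 -0.002 -0.002] norm 6.72
(array([308.3, 227.5]), array([ 432. , -336.5]), array([ 431.4, -334. ]), 17.5, 32.8, 12.1)
```

>>> send_rows([
  [[-0.19,0.29,2,0,0,0,0.3],[0,0,2,0,0,0,0.3],[0,0,1.7,0,0,0,0.3],[0,0,1.0,0,0,0,0.3],[0,0,0,0,0,0,0.3],[0,0,0,0,0,0,-1],[0,0,0,0,0,0,-1],[0,0,0,0,0,0,-1],[0,0,0,0,0,0,-1]],
], force=60)

```text
time: 26.72
eef_pos: [0.4426, -0.3323, 0.0014]
tcp_rot: [0.619, 0.785, -0.0, 0.001]
contact_force: [-0.3, 0.6, 4.5]
opening: 0.421
finger_force: 60.5
```

>>> send_rows([
  [[0,0,-3,0,0,0,-1],[0,0,-4,0,0,0,-1],[0,0,-2,0,0,0,-1],[0,0,0,0,0,0,-1],[0,0,0,0,0,0,-1]],
])

```text
time: 27.35
eef_pos: [0.4412, -0.3308, 0.0888]
tcp_rot: [0.619, 0.785, 0.0, -0.001]
contact_force: [0.1, -0.1, -0.7]
opening: 0.417
finger_force: 60.2
```

Run:
```python
from h import *
st(); held(.007); plan(.537,.0722,.095,-3.1)
```

```text
t27.4 p [ 441.2 -330.8   88.8] yAng 13.5 q [-0.83  0.18  1.98 -0.    0.98 -1.06] F [ 0.1 -0.1 -0.7] op 0.417 ff 60.2
edge [[[21.0, -11.4]], [[20.5, 0.6]], [[21.0, 12.5]]] sides row252 [[9.5, -17.1], [9.4, 16.7]]
shift [36.92 18.75 -0.58] turn [-0.002 -0.003  0.29 ] norm 41.42
```

>>> send_rows([
  [[4.61,2.34,-0.2,0,0,0,-1],[4.61,2.34,-0.2,0,0,0,-1],[4.61,2.34,-0.2,0,0,0,-1],[4.61,2.34,0,0,0,0,-1],[4.61,2.34,0,0,0,0,-1],[4.61,2.34,0,0,0,0,-1],[4.61,2.34,0,0,0,0,-1],[4.65,2.37,0,0,0,0,-1],[0,0,0,0,0,0.145,-1],[0,0,0,0,0,0.145,-1]],
])

```text
time: 28.65
eef_pos: [0.5368, 0.0723, 0.0943]
tcp_rot: [0.727, 0.687, -0.001, -0.001]
contact_force: [-0.2, 0.4, -1.0]
opening: 0.419
finger_force: 60.2
```

>>> send_rows([
  [[0,0,1.8,0,0,0,-1],[0,0,1.6,0,0,0,-1],[0,0,0,0,0,0,-1],[0,0,0,0,0,0,-1]],
])

```text
time: 29.15
eef_pos: [0.5379, 0.071, 0.0619]
tcp_rot: [0.726, 0.688, -0.0, -0.0]
contact_force: [-0.6, 0.3, -0.2]
opening: 0.422
finger_force: 60.2
```

Run:
```python
from h import *
st(); held(.007); plan(.537,.0722,.06,-3.1)
c=cam("wrist"); save(c,"pics/w8.png",(200,70,440,270),3)
```

```text
t29.1 p [537.9  71.   61.9] yAng -3.1 q [-0.06  0.2   2.02  0.    0.92 -0.  ] F [-0.6  0.3 -0.2] op 0.422 ff 60.2
edge [[[23.1, -11.7]], [[23.1, 0.1]], [[23.1, 11.9]]] sides row252 [[10.1, -17.9], [10.0, 17.1]]
shift [ 0.11 -0.13  0.25] turn [0. 0. 0.] norm 0.3
```

View pics/w8.png

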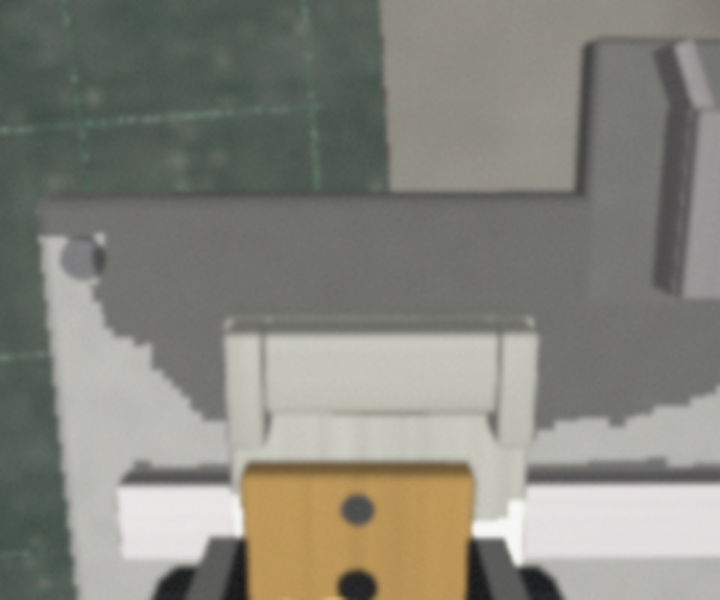

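The plate is above nest_1: plate sides at crop 244/473 and its edge at row 468. The wall's inner edge is at row 412 and its outer edges are at 228/535. The sleeve flare sits at the upper right, about crop (690,75).

Run:
```python
from h import *
c=cam("wrist"); s=ctrl.get_state(); T=Ro.from_quat(s["tcp_rot"]).as_matrix();
def f(p,z):
    P=onz(c,np.array(p)/3+[200,70],z); return ((P-s["eef_pos"])@T*1000).round(1)[:,:2].tolist()
zt=s["eef_pos"][2]+.0067
print("plate sides",f([[244,540],[473,540]],zt),"edge",f([[358,465],[358,472]],zt))
print("outer",f([[228,380],[535,380]],.048),"inner y wall",f([[360,412]],.048), "y outer top edge",f([[380,332]],.048))
```

```text
plate sides [[10.8, -18.4], [10.7, 18.9]] edge [[23.8, 0.1], [22.6, 0.1]]
outer [[31.8, -23.0], [31.7, 31.8]] inner y wall [[25.8, 0.6]] y outer top edge [[40.5, 4.1]]
```

The carriage has crept about 4 mm inward during the top presses. That's still well above 0.1 m, so I'll shift by 4.2 mm and lower.

>>> send_rows([
  [[0.1,0.42,0,0,0,0,-1],[0,0,0.9,0,0,0,-1],[0,0,0.6,0,0,0,-1],[0,0,0.3,0,0,0,-1],[0,0,0,0,0,0,-1]],
])

```text
time: 29.92
eef_pos: [0.5419, 0.072, 0.0439]
tcp_rot: [0.726, 0.688, -0.0, -0.0]
contact_force: [-0.4, -0.3, -1.3]
opening: 0.419
finger_force: 60.3
```

>>> send_rows([
  [[0,0,0.2,0,0,0,-1],[0,0,0.2,0,0,0,-1],[0,0,0.2,0,0,0,-1],[0,0,0,0,0,0,-1]],
])

```text
time: 30.42
eef_pos: [0.5427, 0.072, 0.0383]
tcp_rot: [0.726, 0.688, 0.001, 0.0]
contact_force: [1.1, 1.8, 0.5]
opening: 0.417
finger_force: 60.3
```

>>> send_rows([
  [[0,0,0.15,0,0,0,-1],[0,0,0.15,0,0,0,-1],[0,0,0,0,0,0,-1]],
])

```text
time: 30.8
eef_pos: [0.542, 0.072, 0.0354]
tcp_rot: [0.726, 0.688, -0.0, -0.0]
contact_force: [-0.2, 1.7, 2.8]
opening: 0.417
finger_force: 60.7
```

>>> send_rows([
  [[0,0,0,0,0,0,0.05],[0,0,0,0,0,0,0.05],[0,0,-1.5,0,0,0,0.05],[0,0,-2,0,0,0,-1],[0,0,0,0,0,0,-1],[0,0,0,0,0,0,-1],[0,0,1.5,0,0,0,-1],[0,0,0.9,0,0,0,-1],[0,0,0.3,0,0,0,-1],[0,0,0,0,0,0,-1]],
])

```text
time: 32.05
eef_pos: [0.542, 0.072, 0.0427]
tcp_rot: [0.726, 0.688, -0.0, -0.0]
contact_force: [0.2, -0.7, 0.5]
opening: 0.0
finger_force: 0.0
```

>>> send_rows([
  [[0,0,0.2,0,0,0,-1],[0,0,0.1,0,0,0,-1],[0,0,0,0,0,0,-1]],
])

```text
time: 32.42
eef_pos: [0.5432, 0.0719, 0.042]
tcp_rot: [0.726, 0.688, 0.0, 0.001]
contact_force: [-2.6, -0.8, 8.5]
opening: 0.002
finger_force: 3.9
```

>>> send_rows([
  [[0,0,-3,0,0,0,-1],[0,-5,-4,0,0,0,-1],[0,-5,-5,0,0,0,-1],[0,0,-5,0,0,0,-1],[0,0,0,0,0,0,-1],[0,0,0,0,0,0,-1]],
])

```text
time: 33.17
eef_pos: [0.4492, 0.0769, 0.2033]
tcp_rot: [0.726, 0.688, 0.0, 0.0]
contact_force: [-0.3, -0.6, 0.7]
opening: -0.004
finger_force: 0.0
```

Run:
```python
from h import *
st(); plates("wrist",.042)
c=cam("wrist"); save(c,"pics/w9.png",(120,100,520,350),2)
```

```text
t33.2 p [449.2  76.9 203.3] yAng -3.1 q [-0.05 -0.19  2.12 -0.    1.21  0.  ] F [-0.3 -0.6  0.7] op -0.004 ff 0.0
(array([403.5, 287.3]), array([537.7, -47.5]), array([540. , -44.5]), 22.6, 35.2, 86.3)
(array([403.7, 245. ]), array([538.5,   8.3]), array([538.4,   8.6]), 42.9, 35.2, 87.1)
(array([409.6, 187.9]), array([543. ,  72.1]), array([542.7,  72.5]), 42.5, 35.9, 87.1)
```

View pics/w9.png

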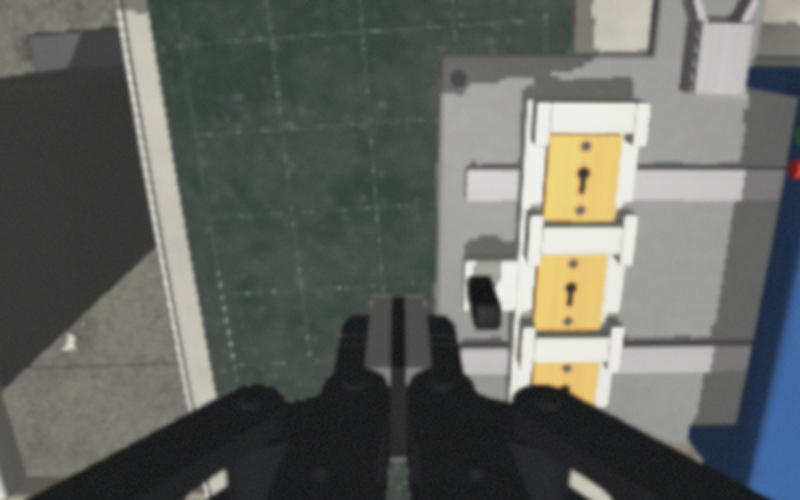

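All three plates lie level in their own nests, and the handle stands at about (361,248) in the image. Now I'll push the carriage home with shut fingers in front of the handle.

>>> send_rows([
  [[-2.2,0.2,3,0,0,0,-1],[-2.2,0.2,4,0,0,0,-1],[-2.12,0.23,4,0,0,0,-1],[0,0,3,0,0,0,-1],[0,0,1.8,0,0,0,-1],[0,0,0,0,0,0,-1],[0,0.5,0,0,0,0,-1],[0,0.5,0,0,0,0,-1],[0,0.5,0,0,0,0,-1],[0,0.5,0,0,0,0,-1]],
])

```text
time: 34.52
eef_pos: [0.4719, 0.0105, 0.0459]
tcp_rot: [0.726, 0.688, -0.001, -0.001]
contact_force: [-4.0, -0.6, 2.9]
opening: 0.001
finger_force: 1.7
```

Run:
```python
from h import *
st()
```

```text
t34.5 p [471.9  10.5  45.9] yAng -3.1 q [-0.19  0.09  2.19 -0.    0.87 -0.14] F [-4.  -0.6  2.9] op 0.001 ff 1.7
```

>>> send_rows([
  [[0,1.2,0,0,0,0,-1],[0,1.2,0,0,0,0,-1],[0,1.2,0,0,0,0,-1],[0,1.2,0,0,0,0,-1],[0,1.2,0,0,0,0,-1],[0,1.2,0,0,0,0,-1],[0,1.2,0,0,0,0,-1],[0,1.0,0,0,0,0,-1],[0,0.5,0,0,0,0,-1]],
])

```text
time: 35.65
eef_pos: [0.5717, 0.0049, 0.0456]
tcp_rot: [0.726, 0.688, 0.0, 0.0]
contact_force: [-3.7, 2.1, 1.4]
opening: -0.001
finger_force: 1.7
```

>>> send_rows([
  [[0,0.4,0,0,0,0,-1],[0,0.3,0,0,0,0,-1],[0,0,0,0,0,0,-1]],
])

```text
time: 36.02
eef_pos: [0.5784, 0.0044, 0.0457]
tcp_rot: [0.726, 0.688, 0.0, 0.001]
contact_force: [-0.4, 0.4, -0.6]
opening: 0.002
finger_force: 0.6
```

>>> send_rows([
  [[0,0.3,0,0,0,0,-1],[0,0.3,0,0,0,0,-1],[0,0,0,0,0,0,-1]],
])

```text
time: 36.4
eef_pos: [0.5804, 0.0044, 0.0457]
tcp_rot: [0.726, 0.688, -0.004, -0.004]
contact_force: [-13.5, 0.1, 9.8]
opening: 0.002
finger_force: 7.4
```

>>> send_rows([
  [[0,0.3,0,0,0,0,-1],[0,0,0,0,0,0,-1],[0,0,0,0,0,0,-1]],
])

```text
time: 36.78
eef_pos: [0.5804, 0.0044, 0.0457]
tcp_rot: [0.725, 0.688, -0.007, -0.007]
contact_force: [-23.4, 0.5, 17.5]
opening: 0.001
finger_force: 12.1
```

>>> send_rows([
  [[0,-0.6,0,0,0,0,-1],[0,-2,0,0,0,0,-1],[0,-2,-4,0,0,0,0],[0,-2,-5,0,0,0,0],[0,0,-5,0,0,0,0],[0,0,0,0,0,0,0],[0,0,0,0,0,0,0]],
])

```text
time: 37.65
eef_pos: [0.5216, 0.0075, 0.1859]
tcp_rot: [0.726, 0.688, 0.001, 0.001]
contact_force: [-0.2, 0.2, -0.2]
opening: 0.5
finger_force: 0.0
```

Run:
```python
from h import *
st()
c=cam("top"); h=hsv(c); H,S,V=h[...,0],h[...,1],h[...,2]
X,Y=np.meshgrid(range(640),range(400))
m=((H<8)|(H>172))&(S>140)&(V>90)&(X>140)&(X<230)&(Y>190)&(Y<270)
[print(r) for r in rects(c,m,.049,5)]
im=c["img"][:,:,::-1]
a=cv2.resize(im[190:270,140:220],None,fx=5,fy=5,interpolation=2)
w=cam("wrist"); b=cv2.resize(w["img"][:,:,::-1][0:150,200:500],None,fx=1.33,fy=1.33)
b=cv2.resize(w["img"][:,:,::-1][0:200,240:440],None,fx=2,fy=2,interpolation=2)
cv2.imwrite("pics/c10.png",np.hstack([a,b]))
```

```text
t37.6 p [521.6   7.5 185.9] yAng -3.1 q [-0.18 -0.01  1.99 -0.    1.16 -0.13] F [-0.2  0.2 -0.2] op 0.5 ff 0.0
(array([173.6, 227. ]), array([444.5, 304.5]), array([444.3, 304.2]), 15.5, 18.7, 0.9)
```

View pics/c10.png

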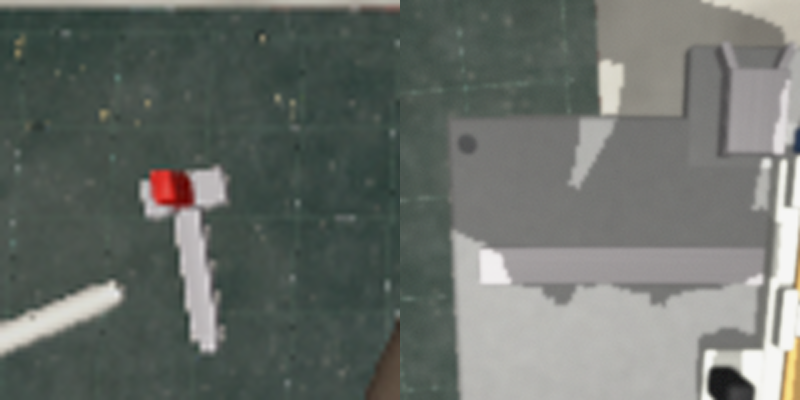

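The top crop shows the bar shank running from about px (177,232) to (181,260), with the shoulder centred near (177,228) and the red grip at (174,227). In the wrist view the sleeve's flare opens at about (420,25) and the channel runs down to row 75.

Run:
```python
from h import *
c=cam("top")
P=onz(c,np.array([[188,215],[207,345],[142,195],[225,186]])/5+[140,190],.012)*1000
print(P.round(1)); d=P[1]-P[0]; print("dir",np.degrees(np.arctan2(d[1],d[0])))
q=onz(c,np.array([[162,184]])/5+[140,190],.049)*1000; print("grip top",q.round(1))
plan(.445,.303,.12,-80)
c=cam("wrist"); f=lambda p,z:(onz(c,np.array(p)/2+[240,0],z)*1000).round(1)[:,:2].tolist()
print("sleeve top l/r z31 :",f([[725-400,100],[783-400,100]],.031),"mouth",f([[(722-400),45],[795-400,45]],.031),"end",f([[722-400,157]],.031))
```

```text
[[431.8 304.3  12. ]
 [363.5 289.8  12. ]
 [442.  329.3  12. ]
 [447.5 285.8  12. ]]
dir -167.9762351366585
grip top [[444.9 307.4  49. ]]
shift [29.07 -9.1   6.41] turn [-0.002  0.002  1.342] norm 31.13
sleeve top l/r z31 : [[601.5, 132.9], [627.6, 132.0]] mouth [[600.0, 155.5], [632.3, 154.4]] end [[600.3, 108.9]]
```

>>> send_rows([
  [[4.85,-1.52,0.7,0,0,0.166,0],[4.85,-1.52,0.7,0,0,0,0],[0,0,0,0,0,0,0]],
])

```text
time: 38.22
eef_pos: [0.5026, 0.1102, 0.1695]
tcp_rot: [0.779, 0.627, -0.001, -0.001]
contact_force: [-0.6, -0.8, -0.3]
opening: 0.5
finger_force: 0.0
```

Run:
```python
from h import *
st(); plan(.445,.305,.14,-79)
```

```text
t38.2 p [502.6 110.2 169.5] yAng -12.4 q [ 0.02 -0.01  2.02  0.    1.13  0.23] F [-0.6 -0.8 -0.3] op 0.5 ff 0.0
shift [17.8  -9.78  2.98] turn [-0.003  0.002  1.163] norm 20.53
```

>>> send_rows([
  [[4.45,-2.44,0.75,0,0,0,0],[4.45,-2.44,0.75,0,0,0,0],[4.45,-2.44,0.75,0,0,0,0],[4.45,-2.44,0.75,0,0,0,0],[0,0,0,0,0,0.166,0],[0,0,0,0,0,0.166,0],[0,0,0,0,0,0.166,0],[0,0,0,0,0,0.166,0],[0,0,0,0,0,0.166,0],[0,0,0,0,0,0.166,0]],
])

```text
time: 39.48
eef_pos: [0.4482, 0.3018, 0.1408]
tcp_rot: [0.985, 0.173, -0.001, 0.0]
contact_force: [-0.2, 0.3, 0.4]
opening: 0.496
finger_force: 0.0
```

>>> send_rows([
  [[0,0,0,0,0,0.167,0],[0,0,0,0,0,0,0],[0,0,0,0,0,0,0]],
])

```text
time: 39.85
eef_pos: [0.448, 0.3022, 0.1412]
tcp_rot: [0.996, 0.095, -0.0, 0.0]
contact_force: [0.0, 0.3, -0.0]
opening: 0.5
finger_force: 0.0
```

Run:
```python
from h import *
st(); plan(.445,.305,.14,-79)
c=cam("wrist"); h=hsv(c); H,S,V=h[...,0],h[...,1],h[...,2]
X,Y=np.meshgrid(range(640),range(400))
m=((H<8)|(H>172))&(S>140)&(V>60)&(X>200)&(X<440)&(Y>100)
[print(r) for r in rects(c,m,.049,30)]
save(c,"pics/w11.png",(170,130,470,355),2.4)
```

```text
t39.9 p [448.  302.2 141.2] yAng -79.1 q [ 0.41  0.09  1.98 -0.    1.07  1.79] F [ 0.   0.3 -0. ] op 0.5 ff 0.0
shift [-0.24 -0.33  0.12] turn [ 0.     0.001 -0.002] norm 0.42
(array([310.7, 206.7]), array([449.4, 308.7]), array([448.9, 308.9]), 22.0, 9.7, 10.0)
```

View pics/w11.png

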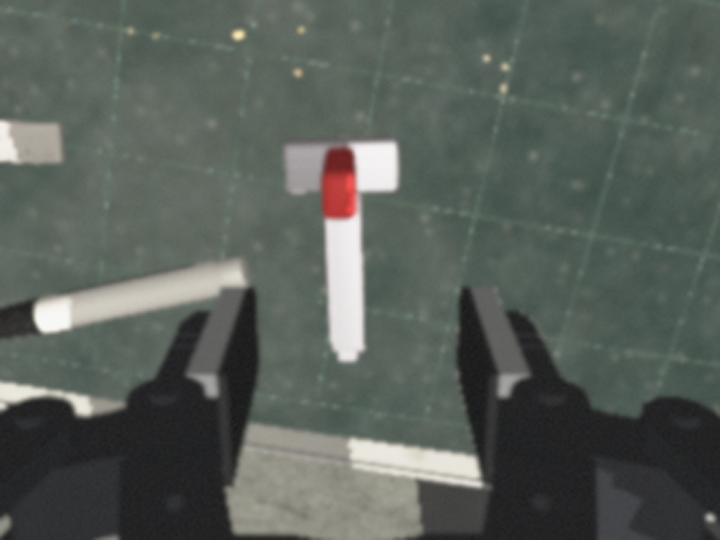

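The bar stands upright with its red grip top at crop (340,193), the shoulder from (285,145) to (398,190), and the tip at (347,357).

Run:
```python
from h import *
c=cam("wrist"); s=ctrl.get_state(); T=Ro.from_quat(s["tcp_rot"]).as_matrix()
f=lambda p,z:((onz(c,np.array(p)/2.4+[170,130],z)-s["eef_pos"])@T*1000).round(1)[:,:2]
print("grip corners",f([[323,170],[357,170],[323,217],[357,217]],.049).tolist())
S=f([[285,145],[398,141],[285,191],[399,190]],.012); print("shoulder",S.tolist())
K=f([[344,230],[347,345],[347,357]],.012); print("shank",K.tolist())
```

```text
grip corners [[7.1, -11.1], [7.1, 0.3], [-9.6, -11.3], [-9.6, 0.3]]
shoulder [[6.3, -27.3], [7.8, 16.0], [-12.2, -27.8], [-11.8, 16.7]]
shank [[-28.5, -4.9], [-79.9, -4.0], [-85.7, -4.0]]
```

>>> send_rows([
  [[-0.12,-0.55,3,0,0,-0.02,0],[0,0,4,0,0,0,0],[0,0,3,0,0,0,0],[0,0,2.1,0,0,0,0],[0,0,0,0,0,0,-1],[0,0,0,0,0,0,-1],[0,0,0,0,0,0,-1],[0,0,0,0,0,0,-1]],
], force=70)

```text
time: 40.95
eef_pos: [0.446, 0.3081, 0.0213]
tcp_rot: [0.995, 0.104, 0.001, -0.0]
contact_force: [-0.3, -0.5, -1.2]
opening: 0.126
finger_force: 70.4
```

>>> send_rows([
  [[0,0,-2,0,0,0,-1],[0,0,-3,0,0,0,-1],[0,0,-2,0,0,0,-1],[0,0,0,0,0,0,-1],[0,0,0,0,0,0,-1]],
])

```text
time: 41.58
eef_pos: [0.445, 0.3076, 0.0898]
tcp_rot: [0.995, 0.104, -0.001, 0.0]
contact_force: [0.5, -0.6, -1.3]
opening: 0.127
finger_force: 70.6
```

Run:
```python
from h import *
st()
```

```text
t41.6 p [445.  307.6  89.8] yAng -78.1 q [ 0.42  0.16  2.01 -0.    0.98  1.78] F [ 0.5 -0.6 -1.3] op 0.127 ff 70.6
```

Run:
```python
from h import *
plan(.535,.17,.15,-78.1)
```

```text
shift [ 5.96 15.32 -6.03] turn [0.    0.001 0.   ] norm 17.51
```

>>> send_rows([
  [[1.5,3.83,-1.5,0,0,0,-1],[1.5,3.83,-1.5,0,0,0,-1],[1.5,3.83,-1.5,0,0,0,-1],[1.46,3.83,-1.5,0,0,0,-1],[0,0,0,0,0,0,-1],[0,0,0,0,0,0,-1]],
])

```text
time: 42.32
eef_pos: [0.5343, 0.1703, 0.1488]
tcp_rot: [0.995, 0.103, -0.002, -0.0]
contact_force: [-0.4, -0.1, -0.7]
opening: 0.123
finger_force: 70.6
```

Run:
```python
from h import *
st()
c=cam("wrist"); save(c,"pics/w12.png",(220,60,460,240),3.3); np.save("w12.npy",c["img"])
f=lambda p:proj(c,np.array(p)).round(1).tolist()
print("expected mouth,end z31",f([[.616,.155,.031],[.6134,.107,.031]]))
```

```text
t42.3 p [534.3 170.3 148.8] yAng -78.1 q [0.13 0.12 1.93 0.   1.1  1.49] F [-0.4 -0.1 -0.7] op 0.123 ff 70.6
expected mouth,end z31 [[357.4, 109.9], [412.5, 125.8]]
```

View pics/w12.png

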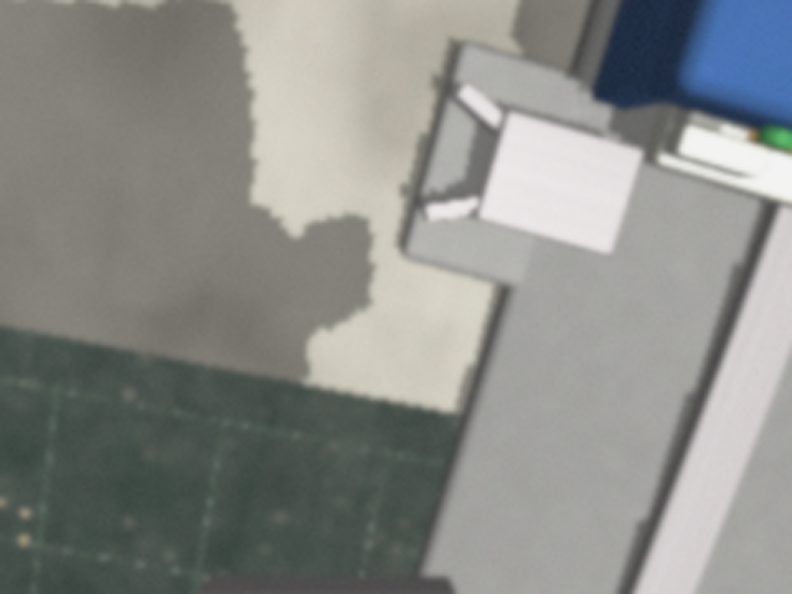

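Clear view of the sleeve: its roof has corners at crop (508,108), (643,150), (610,253) and (480,217), and the flare tips are at (460,90) and (427,212).

Run:
```python
from h import *
c=cam("wrist")
f=lambda p,z=.031:(onz(c,np.array(p)/3.3+[220,60],z)*1000).round(1)[:,:2]
q=f([[508,108],[643,150],[610,253],[480,217]]); print("roof",q.tolist())
e=q[1]-q[0]+q[2]-q[3]; print("axis deg",np.degrees(np.arctan2(e[1],e[0])).round(1),"mid mouth-end",((q[0]+q[3])/2).tolist(),"mid far",((q[1]+q[2])/2).tolist(),"len",np.linalg.norm(e)/2,"w",np.linalg.norm(q[0]-q[3]),np.linalg.norm(q[1]-q[2]))
t=f([[458,90],[426,211],[466,86],[428,219]]); print("flare tips",t.tolist(),"mid",t[:2].mean(0),t[2:].mean(0))
print("plat edge z12 corners",f([[457,42],[405,250]],.012).tolist())
```

```text
roof [[631.6, 145.6], [629.2, 110.2], [603.2, 111.3], [604.9, 145.9]]
axis deg -93.4 mid mouth-end [618.25, 145.75] mid far [616.2, 110.75] len 35.05998431260345 w 26.701685340068 26.02325882744127
flare tips [[633.0, 158.6], [603.4, 159.5], [634.4, 156.9], [601.6, 158.6]] mid [618.2  159.05] [618.   157.75]
plat edge z12 corners [[646.3, 159.6], [591.9, 160.8]]
```

Run:
```python
from h import *
plan(.624,.252,.15,-3.3)
c=cam("top"); print("px of camera-body spot",proj(c,np.array([[.624,.34,.17],[.624,.30,.10],[.63,.30,0.03]])).round(0).tolist())
im=c["img"]; print([ (x,im[150,x].tolist()) for x in range(130,200,10)])
print(onz(c,[[165,150],[165,185]],.05).round(3))
```

```text
shift [10.48 -6.06 -0.14] turn [-0.003  0.002 -1.304] norm 12.11
px of camera-body spot [[148.0, 146.0], [174.0, 154.0], [182.0, 159.0]]
[(130, [104, 110, 107]), (140, [103, 110, 108]), (150, [102, 108, 107]), (160, [94, 79, 66]), (170, [108, 91, 76]), (180, [111, 94, 80]), (190, [111, 95, 79])]
[[0.648 0.341 0.05 ]
 [0.554 0.334 0.05 ]]
```

>>> send_rows([
  [[3.5,-2.02,0,0,0,0,-1],[3.5,-2.02,0,0,0,0,-1],[3.48,-2.02,0,0,0,0,-1],[0,0,0,0,0,-0.163,-1],[0,0,0,0,0,-0.163,-1],[0,0,0,0,0,-0.163,-1],[0,0,0,0,0,-0.163,-1],[0,0,0,0,0,-0.163,-1],[0,0,0,0,0,-0.163,-1],[0,0,0,0,0,-0.163,-1]],
])

```text
time: 43.72
eef_pos: [0.6244, 0.2522, 0.1496]
tcp_rot: [0.779, 0.627, -0.001, -0.0]
contact_force: [-0.1, -0.8, -1.2]
opening: 0.124
finger_force: 70.7
```

>>> send_rows([
  [[0,0,0,0,0,-0.163,-1],[0,0,2,0,0,0,-1],[0,0,3,0,0,0,-1],[0,0,2,0,0,0,-1],[0,0,0,0,0,0,-1],[0,0,0,0,0,0,-1]],
])

```text
time: 44.48
eef_pos: [0.6261, 0.2514, 0.0811]
tcp_rot: [0.728, 0.686, 0.0, 0.0]
contact_force: [-0.3, 0.5, -1.5]
opening: 0.131
finger_force: 70.7
```

Run:
```python
from h import *
st(); plan(.624,.252,.036,-3.3)
c=cam("top"); h=hsv(c); H,S,V=h[...,0],h[...,1],h[...,2]
X,Y=np.meshgrid(range(640),range(400))
m=((H<8)|(H>172))&(S>140)&(V>60)&(X>180)&(X<240)&(Y>130)&(Y<190)
print(m.sum(),rects(c,m,.1,5))
```

```text
t44.5 p [626.1 251.4  81.1] yAng -3.4 q [0.23 0.43 1.68 0.   1.03 0.29] F [-0.3  0.5 -1.5] op 0.131 ff 70.7
shift [ 0.04 -0.21  4.51] turn [ 0.001 -0.    -0.002] norm 4.52
15 [(array([197.4, 154.8]), array([624.1, 241.7]), array([623.9, 241.3]), 14.9, 5.3, 46.2)]
```

>>> send_rows([
  [[0,-0.2,1.5,0,0,0,-1],[0,0,1.5,0,0,0,-1],[0,0,1.2,0,0,0,-1],[0,0,0.45,0,0,0,-1],[0,0,0,0,0,0,-1],[0,0,0,0,0,0,-1]],
])

```text
time: 45.28
eef_pos: [0.6241, 0.2514, 0.0347]
tcp_rot: [0.728, 0.686, 0.001, 0.0]
contact_force: [0.5, -0.2, -1.8]
opening: 0.127
finger_force: 70.7
```

>>> send_rows([
  [[-0.5,0,0,0,0,0,-1],[-0.5,0,0,0,0,0,-1],[-0.5,0,0,0,0,0,-1],[0,0,0,0,0,0,-1]],
])

```text
time: 45.78
eef_pos: [0.6227, 0.2357, 0.0341]
tcp_rot: [0.728, 0.686, -0.0, -0.0]
contact_force: [0.4, 0.7, -1.2]
opening: 0.13
finger_force: 70.7
```

>>> send_rows([
  [[-0.4,0,0,0,0,0,-1],[-0.4,0,0,0,0,0,-1],[-0.4,0,0,0,0,0,-1],[0,0,0,0,0,0,-1]],
])

```text
time: 46.28
eef_pos: [0.6219, 0.224, 0.034]
tcp_rot: [0.728, 0.686, -0.0, -0.0]
contact_force: [-0.3, 0.7, -2.2]
opening: 0.127
finger_force: 70.7
```

>>> send_rows([
  [[-0.4,0,0,0,0,0,-1],[-0.4,0,0,0,0,0,-1],[-0.4,0,0,0,0,0,-1],[0,0,0,0,0,0,-1]],
])

```text
time: 46.78
eef_pos: [0.6212, 0.212, 0.0341]
tcp_rot: [0.728, 0.686, -0.0, -0.0]
contact_force: [-0.8, 0.5, -1.8]
opening: 0.127
finger_force: 70.7
```

>>> send_rows([
  [[-0.5,0,0,0,0,0,-1],[-0.5,0,0,0,0,0,-1],[-0.5,0,0,0,0,0,-1],[-0.5,0,0,0,0,0,-1],[-0.5,0,0,0,0,0,-1],[-0.5,0,0,0,0,0,-1],[0,0,0,0,0,0,-1]],
])

```text
time: 47.65
eef_pos: [0.6195, 0.182, 0.0341]
tcp_rot: [0.728, 0.686, 0.0, 0.0]
contact_force: [0.8, -0.9, -2.2]
opening: 0.123
finger_force: 70.7
```

>>> send_rows([
  [[-0.3,0,0,0,0,0,-1],[-0.3,0,0,0,0,0,-1],[-0.3,0,0,0,0,0,-1],[0,0,0,0,0,0,-1]],
])

```text
time: 48.15
eef_pos: [0.619, 0.1732, 0.0341]
tcp_rot: [0.728, 0.686, 0.0, 0.0]
contact_force: [-0.8, -0.6, -2.3]
opening: 0.125
finger_force: 70.7
```

>>> send_rows([
  [[-0.3,0,0,0,0,0,-1],[-0.2,0,0,0,0,0,-1],[0,0,0,0,0,0,-1]],
])

```text
time: 48.52
eef_pos: [0.6187, 0.1699, 0.0341]
tcp_rot: [0.728, 0.686, 0.001, -0.001]
contact_force: [-0.0, 4.4, -1.9]
opening: 0.124
finger_force: 70.6
```

>>> send_rows([
  [[-0.2,0,0,0,0,0,-1],[-0.2,0,0,0,0,0,-1],[0,0,0,0,0,0,-1]],
])

```text
time: 48.9
eef_pos: [0.6187, 0.1693, 0.0344]
tcp_rot: [0.728, 0.685, 0.004, -0.002]
contact_force: [1.9, 15.2, -2.9]
opening: 0.126
finger_force: 70.4
```

>>> send_rows([
  [[0.25,0,0.05,0,0,0,-1],[0,0,0,0,0,0,-0.3],[0,0,0,0,0,0,-0.2],[0,0,0,0,0,0,-0.2],[0,0,-2,0,0,0,-0.2],[0,0,-5,0,0,0,-0.2],[0,0,-5,0,0,0,-0.2],[0,0,0,0,0,0,-0.2]],
])

```text
time: 49.9
eef_pos: [0.6226, 0.1672, 0.1619]
tcp_rot: [0.728, 0.686, 0.005, 0.004]
contact_force: [0.2, 0.3, -0.4]
opening: 0.401
finger_force: 0.0
```

Run:
```python
from h import *
st()
c=cam("wrist"); h=hsv(c); H,S,V=h[...,0],h[...,1],h[...,2]
m=((H<8)|(H>172))&(S>140)&(V>60); m[:150]=0
print("wrist"); [print(r) for r in rects(c,m,.061,40)]
plates("wrist",.042)
c=cam("top"); h=hsv(c); H,S,V=h[...,0],h[...,1],h[...,2]
X,Y=np.meshgrid(range(640),range(400))
m=((H<8)|(H>172))&(S>140)&(V>60)&(X>180)&(X<270)&(Y>130)&(Y<190)
print("top red"); [print(r) for r in rects(c,m,.061,5)]
```

```text
t49.9 p [622.6 167.2 161.9] yAng -3.4 q [ 0.11  0.28  1.72 -0.    1.13  0.16] F [ 0.2  0.3 -0.4] op 0.401 ff 0.0
wrist
(array([312.1, 200.3]), array([618.7, 173.2]), array([618.7, 172.6]), 21.6, 10.1, 86.3)
top red
(array([230.3, 162.7]), array([615.2, 164.4]), array([614.6, 165. ]), 13.8, 13.1, 2.7)
```

>>> send_rows([
  [[0,-4.4,0,0,0,0.163,-0.2],[-0.5,-4.4,0,0,0,0.163,-0.2],[0,0,0,0,0,0.163,-0.2],[0,0,0,0,0,0.163,-0.2],[0,0,0,0,0,0.163,-0.2],[0,0,0,0,0,0.163,-0.2],[0,0,0,0,0,0.163,-0.2],[0,0,0,0,0,0.163,-0.2],[0,0,0,0,0,0,-0.2],[0,0,0,0,0,0,-0.2]],
])

```text
time: 51.3
eef_pos: [0.53, 0.1742, 0.1525]
tcp_rot: [0.994, 0.105, -0.001, 0.0]
contact_force: [-1.0, -0.1, 0.7]
opening: 0.399
finger_force: 0.0
```

Run:
```python
from h import *
st()
for n in ("wrist","top"):
    c=cam(n); h=hsv(c); H,S,V=h[...,0],h[...,1],h[...,2]
    m=((H<8)|(H>172))&(S>140)&(V>60)
    if n=="top":
        k=np.zeros_like(m); k[130:190,190:270]=1; m&=k
    else: m[200:]=0
    for q in cv2.findContours(m.astype(np.uint8),0,1)[0]:
        if cv2.contourArea(q)<20: continue
        b=cv2.boxPoints(cv2.minAreaRect(q)); print(n,b.round(1).tolist(),(onz(c,b,.061)*1000).round(1)[:,:2].tolist())
    # sleeve/shoulder profile along the bar axis, offset 15 mm to the -x side (shoulder is 44 wide, grip 12)
    u=np.array([.998,-.058]); v=np.array([.058,.998]); o=np.array([.6187,.158])
    for off in (-.010,.010):
        ys=np.arange(-.02,.032,.002); P=np.c_[o+np.outer(ys,v)+off*u,np.full(len(ys),.024)]
        p=proj(c,P).round().astype(int); print(off,[(int(y*1000),int(c["img"][b,a].mean())) for y,(a,b) in zip(ys,p)])
yel=plates("top",.042,box=(230,130,350,220))
```

```text
t51.3 p [530.  174.2 152.5] yAng -78.0 q [ 0.14  0.11  1.93 -0.    1.1   1.5 ] F [-1.  -0.1  0.7] op 0.399 ff 0.0
wrist [[476.0, 101.0], [487.0, 101.0], [487.0, 107.0], [476.0, 107.0]] [[636.6, 77.6], [638.5, 69.4], [634.4, 67.9], [632.5, 76.2]]
wrist [[336.1000061035156, 102.19999694824219], [340.70001220703125, 87.0999984741211], [363.20001220703125, 94.0], [358.5, 109.0999984741211]] [[613.1, 178.7], [624.0, 177.8], [622.8, 160.8], [611.8, 161.5]]
-0.01 [(-20, 233), (-18, 233), (-16, 233), (-14, 206), (-12, 200), (-10, 227), (-8, 164), (-6, 160), (-4, 115), (-2, 118), (0, 129), (1, 226), (3, 234), (5, 234), (7, 234), (9, 232), (11, 233), (13, 231), (15, 233), (17, 227), (19, 160), (21, 121), (23, 126), (25, 153), (27, 201), (29, 205)]
0.01 [(-20, 230), (-18, 230), (-16, 231), (-14, 203), (-12, 155), (-10, 156), (-8, 136), (-6, 117), (-4, 159), (-2, 171), (0, 172), (1, 219), (3, 226), (5, 228), (7, 228), (9, 226), (11, 229), (13, 206), (15, 176), (17, 180), (19, 149), (21, 112), (23, 114), (25, 120), (27, 121), (29, 125)]
top [[226.0, 165.0], [226.0, 159.0], [233.0, 159.0], [233.0, 165.0]] [[608.2, 175.8], [624.4, 176.6], [624.8, 158.4], [608.6, 157.6]]
-0.01 [(-20, 127), (-18, 127), (-16, 133), (-14, 151), (-12, 128), (-10, 199), (-8, 188), (-6, 97), (-4, 91), (-2, 91), (0, 79), (1, 146), (3, 193), (5, 193), (7, 191), (9, 188), (11, 188), (13, 189), (15, 186), (17, 186), (19, 186), (21, 117), (23, 179), (25, 179), (27, 179), (29, 95)]
0.01 [(-20, 188), (-18, 188), (-16, 187), (-14, 187), (-12, 188), (-10, 119), (-8, 119), (-6, 119), (-4, 129), (-2, 123), (0, 123), (1, 129), (3, 194), (5, 194), (7, 146), (9, 74), (11, 107), (13, 107), (15, 107), (17, 109), (19, 102), (21, 102), (23, 104), (25, 111), (27, 149), (29, 149)]
```

The shoulder's front face is measured 1–2.5 mm from the mouth, the arm is clear, and the carriage was pressed against its rear stop. Handing in.

```bash
python3 -c "
from h import *
print(ctrl.sign_off())"
```

```text
the job is handed in; nothing more can be done
None
```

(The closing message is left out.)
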